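# Finish the tin pyramid and hold it raised on the cam lift

## Task

Finish the pyramid in the pop-up tin caddy: with its tray still down, lay the two yellow tins on their sides in the two gaps on top of the row of three blue tins, one in each gap, parallel to them and with the ends in line, and leave the shaker, the cup and the spatula on the counter where they are. Then take the red lever handle and swing it up to the point where the cam lifts the tray highest, without swinging it well over the top, and hold it there: the lever springs back when let go, so finish with the gripper still holding the lever, the tray at its highest and the pyramid whole.

Things in the scene. Friction and masses are not known exactly. Their poses are not given: they have to be found in the camera images.
- caddy: Fixed maple pop-up caddy, 100 mm (its x) by 180 mm (its y), side cheeks 50 mm high; origin at the centre of its underside on the counter, z up. Its place and its yaw (up to 0.3 rad from the world axes) vary. The cam lever is on its -y side (the robot's right), the handle starts on its -x side (towards the robot).
- tin_tray: Aluminium tray inside the caddy that carries the three blue tins, 76 mm (x) by 158 mm (y), with ridges between the tins and 12 mm lips at its x ends, and a narrow upright tab (to 52 mm above the deck) at its -y end for the lifting rod; axes parallel to the caddy's. Origin at the centre of the deck's upper face, 40 mm above the counter when down. It only moves up and down, driven by the cam lever.
- tray_lift (a joint): Height of the tray above its low position, m: 0 down, 0.0196 at the highest. The lever lifts it through an eccentric and a short rod: it rises with the lever angle up to 1.1 rad and sinks again past it (0.5 mm below the highest at 0.15 rad to either side).
- cam_lever (a joint): Lever angle, rad: 0 at the start (leaning 1.1 rad from upright towards the caddy's -x side, tray down); grows as the handle swings up and over towards the caddy's +x side; 1.1 with the lever straight up, the highest lift; stop at 1.6. A spring and the load always push it back to 0; holding takes about 3 N at the handle, moving it up to about 6 N.
- lever_arm: The lever: a thin 10 mm steel arm, 110 mm from the pivot to the handle, and at its end the red round handle, 18 mm thick, 54 mm long, sticking out level along the caddy's -y direction, away from the caddy. Origin on the pivot axis; the body turns with the lever.
- lever_grip (a point): Middle of the free part of the red handle, on its axis; 85 mm above the counter at the start, 145 mm with the lever upright. From above, pinch the handle across (fingers closing along the caddy's x); it turns between the fingers as it swings. It has about 20 mm of free handle to either side along the caddy's y.
- lever_pivot (a point): Point on the lever's fixed pivot axis (parallel to the caddy's y), level along y with lever_grip; 35 mm above the counter. lever_grip circles it at 110 mm.
- gap_left (a point): Where the centre of a yellow tin must be when saddled in the gap between the left (+y) and the middle blue tin; 62 mm above the tray deck (102 mm above the counter with the tray down). Moves with the tray.
- gap_right (a point): The same for the gap between the middle and the right (-y) blue tin, 48 mm from gap_left.
- bed_left (a point): Proper centre of the left blue tin in the tray, 23 mm above the deck.
- bed_mid (a point): Proper centre of the middle blue tin.
- bed_right (a point): Proper centre of the right blue tin.
- tin_a: Loose yellow tin lying on a small fixed wooden rest (44 mm along the tin, 20 mm high, so the tin sticks out 8 mm at either end), 46 mm in diameter, 60 mm long, about 0.1 kg (mass varies); origin at its centre, x along its axis. Its centre is 35 mm above the counter at the start. Grip it from above by its two flat ends.
- tin_b: The other yellow tin, the same, on its own rest; either tin may go in either gap.
- base_left: Blue tin (same size as the yellow ones) lying in the tray, left (+y) of the row; origin at its centre, x along its axis, parallel to the caddy's x. The row's pitch is 48 mm.
- base_mid: Middle blue tin.
- base_right: Right (-y) blue tin.
- spatula: Bystander: orange silicone spatula with a wooden handle, 250 mm long, flat on the counter at the right; origin near its middle.
- shaker: Bystander: white salt shaker, 40 mm wide, 85 mm high, on the counter beyond the caddy at the left (a maple shelf 115 mm high with a popper, jar and bowls on it stands behind, from x = 0.77 on); origin at its underside.
- cup: Bystander: steel measuring cup, 76 mm wide, 60 mm high, on the counter at the left; origin at its underside.
Mind the look-alikes: they are no part of the job. What is shaped like the tin_a but pink is not meant.

How it is judged:
On the way:
1. with the tray down, both yellow tins lie let go in the two gaps on the blue row ((((distance between tin_a and gap_left below 0.01 m and angle between the x axis of tin_a and the x axis of tin_tray, either way round below 0.17 rad) and (distance between tin_b and gap_right below 0.01 m and angle between the x axis of tin_b and the x axis of tin_tray, either way round below 0.17 rad)) or ((distance between tin_b and gap_left below 0.01 m and angle between the x axis of tin_b and the x axis of tin_tray, either way round below 0.17 rad) and (distance between tin_a and gap_right below 0.01 m and angle between the x axis of tin_a and the x axis of tin_tray, either way round below 0.17 rad))) and distance between base_left and bed_left below 0.01 m and distance between base_mid and bed_mid below 0.01 m and distance between base_right and bed_right below 0.01 m and contact force between the fingers and tin_a below 0.3 N and contact force between the fingers and tin_b below 0.3 N and value of joint cam_lever below 0.2 rad), for 0.3 s.
At the end, for the whole second after the job is handed in: Each gap holds a yellow tin within 10 mm and 0.17 rad, untouched by the fingers; blue tins within 10 mm of their beds; lever at 0.95 to 1.25 rad, tray up at least 18 mm; fingers press the lever with over 1 N and not the tray ((((distance between tin_a and gap_left below 0.01 m and angle between the x axis of tin_a and the x axis of tin_tray, either way round below 0.17 rad) and (distance between tin_b and gap_right below 0.01 m and angle between the x axis of tin_b and the x axis of tin_tray, either way round below 0.17 rad)) or ((distance between tin_b and gap_left below 0.01 m and angle between the x axis of tin_b and the x axis of tin_tray, either way round below 0.17 rad) and (distance between tin_a and gap_right below 0.01 m and angle between the x axis of tin_a and the x axis of tin_tray, either way round below 0.17 rad))) and distance between base_left and bed_left below 0.01 m and distance between base_mid and bed_mid below 0.01 m and distance between base_right and bed_right below 0.01 m and contact force between the fingers and tin_a below 0.3 N and contact force between the fingers and tin_b below 0.3 N and value of joint cam_lever between 0.95 and 1.25 rad and value of joint tray_lift above 0.018 m and contact force between the fingers and lever_arm above 1 N and contact force between the fingers and tin_tray below 0.3 N); the arm keeps its last pose, push and grip.
It fails at once if a bystander is moved by more than 30 mm or tipped (distance of any of spatula, shaker, cup from where it was at the start of the episode above 0.03 m or angle between any of shaker, cup's own z axis and vertical above 0.4 rad).
It fails at once if the lever is swung well over the top (past 1.5 rad) (value of joint cam_lever above 1.5 rad).
It also fails if it takes over 64 s, if anything falls off the work surface, if the arm or the gripper's body presses on something with over 40 N, if the wrist force passes 120 N, or if a joint passes its speed limit or range.

## Robot

A 7-joint arm with a two-finger parallel gripper is mounted at the origin on the work surface. World frame = base frame: x ahead of the robot, y to its left, z up, the work surface at z = 0. Lengths are in m, angles in rad, forces in N, time in s.
With the tool pointing down it reaches from about 0.425 to 0.925 m from the base axis. Payload 6.8 kg.
Tool frame: the origin (TCP) lies midway between the tips of the shut fingers; the grasp point (between the pads) lies behind it (tcp_to_grasp is the z of the grasp point in the tool frame, in m); z points along the fingers, y is the direction in which the jaws open and shut (so a half turn about z gives the same grasp; the last joint's range is limited). The gripper opens to 85 mm and grips with 20 to 120 N. Pads are 22 mm wide; open, the fingers measure 114 mm over their backs; the gripper's body (76 mm by 85 mm) begins 54 mm behind the grasp point. The pads swing forward as they close: fully open they stand 13 mm farther back than shut.
Start: joints at [-1.349, 0.477, 0.022, 1.555, -0.011, 1.109, -0.083], TCP at [0.219, 0.639, 0.231] pointing down, gripper open.
Joint ranges: [-2.96, 2.96], [-0.34, 2.1], [-1.41, 1.46], [0.24, 2.44], [-1.37, 4.51], [0.17, 1.92], [-2.96, 2.96]. Speed limits (rad/s): [2.39, 2.39, 3.14, 3.14, 3.14, 3.14, 3.14].

## Interface

Orientations are given as a unit quaternion [x, y, z, w].
In Python, from plant import observe, snapshot, get_calibration, close_job, tcp_to_grasp gives the robot as it stands.
- The arm moves only by the shell command python3 -m handwheel 'ROWS' [FORCE]. ROWS is JSON, a list that holds one entry, the list of rows, each a list of 7 numbers: the turn, a rotation vector about the world's x, y, z in degrees, then the shift along the world's x, y, z in cm, then the opening, from 0 (shut) to 1 (fully open). In form: [[[ax, ay, az, tx, ty, tz, grip], ...]]. A call has 1 to 8 rows; each row is the pose to reach, as a shift and turn from the pose commanded when the call began; what a row does not reach only later rows make up. A row lasts 1/12 s, in which the tool goes at most 41.7 mm and 7.16 degrees, less where a joint would pass 70% of its speed; a pose out of reach is approached as far as the arm can. A call with a gripper value outside its range is refused whole. The fingers move at their own pace and stop on an object; FORCE is the grip in N (left out, the last holds). Time passes only in rows, so rows that repeat a pose let the fingers close. It gives the time, the measured TCP pose, the force and the opening at its end, in the units of the state.
- observe(): the state, without advancing time (a new reading comes with each control period).
- snapshot(name): name is "scene" or "top" or "wrist"; returns the picture (480x640x3 uint8, red, green, blue); there is no depth.
- get_calibration(name): a dict with "K" (3x3 intrinsics, pixels), "R" (3x3) and "t" (3): a world point X has camera coordinates R X + t. Camera axes: x right, y down, z forward; pixel columns grow to the right and rows downward; lengths in m; the calibration is good to about 2 mm. A picture is of the moment at which its call begins: read the wrist's pose just before it. get_calibration takes no time and is no camera call; for the wrist camera it gives the pose at the moment of the call.
- close_job(): hands the job in, once; it reports no verdict.
The state is a dict: "t": time; "qpos": joint angles; "joint_vel": joint speeds; "joint_torque": joint torques, N m; "position": TCP position; "tcp_rot": TCP orientation; "force": force on the tool from outside, world axes, zero at the start; "moment": the same for the moment, N m; "gripper_width": finger opening in m.
Only numpy, scipy, OpenCV 4.12 (cv2) and the standard library are available. Lean on these libraries where they do the work, as an engineer would, in place of code of your own. Each camera call takes 0.05 s, during which the arm holds its last target.

## Working session

There is one attempt and no reset: what is moved stays moved. The work goes in short steps, Python scripts to look and compute and a shell command to move; the robot and the scene stay as the last step left them, time stands still between calls to the robot, and variables do not carry over. Pictures are saved under pics/ and viewed, and the job is handed in when it is done.

```bash
ls; mkdir -p pics; python3 - <<'E'
from plant import *
import cv2
print(observe(), tcp_to_grasp)
for n in ["scene","top","wrist"]:
    c=get_calibration(n); print(n,c)
    im=snapshot(n); cv2.imwrite(f"pics/{n}0.png",im[:,:,::-1])
E
```

```text
pics
{'t': 0.0, 'qpos': array([-1.34912533,  0.4778089 ,  0.0223314 ,  1.55646326, -0.01149676,
        1.10931304, -0.08310031]), 'joint_vel': array([ 2.29342719e-03, -2.91591296e-05, -1.30612371e-03,  6.73672068e-04,
       -1.37331921e-03,  9.99853112e-04, -1.17216804e-03]), 'joint_torque': array([ 1.38194195e-03, -5.96474218e+01,  1.60888832e+00, -2.81189150e+01,
        1.25205857e-02,  9.26179782e-03, -1.52937213e-05]), 'position': array([0.21839831, 0.6380532 , 0.23031468]), 'tcp_rot': array([ 1.64124509e-01,  9.86439190e-01, -9.28409430e-04, -8.43325077e-05]), 'force': array([0.02565202, 0.21381784, 0.4164442 ]), 'moment': array([0.03118157, 0.03875946, 0.05205547]), 'gripper_width': 0.08542614952953437} -0.0187
scene {'K': array([[464.84216822,   0.        , 318.78400999],
       [  0.        , 464.84216822, 235.02017105],
       [  0.        ,   0.        ,   1.        ]]), 'R': array([[-0.86485351,  0.50200704,  0.00416441],
       [ 0.39914312,  0.69262433, -0.60079639],
       [-0.30448839, -0.51793867, -0.79939124]]), 't': array([ 0.51630617, -0.13078067,  1.38932468])}
top {'K': array([[619.93550628,   0.        , 316.85719077],
       [  0.        , 619.93550628, 238.90483441],
       [  0.        ,   0.        ,   1.        ]]), 'R': array([[-0.03373996, -0.99942376, -0.00371039],
       [-0.9775311 ,  0.03377334, -0.20806805],
       [ 0.20807347, -0.00339319, -0.97810731]]), 't': array([-0.03953707,  0.57331724,  1.63601711])}
wrist {'K': array([[427.06953351,   0.        , 324.78822909],
       [  0.        , 427.06953351, 238.78606235],
       [  0.        ,   0.        ,   1.        ]]), 'R': array([[ 0.32272825,  0.94649002, -0.00176694],
       [ 0.912539  , -0.31065523,  0.26601863],
       [ 0.25123507, -0.08746413, -0.96396627]]), 't': array([-0.67472806, -0.03544159,  0.37818648])}
```

View pics/scene0.png

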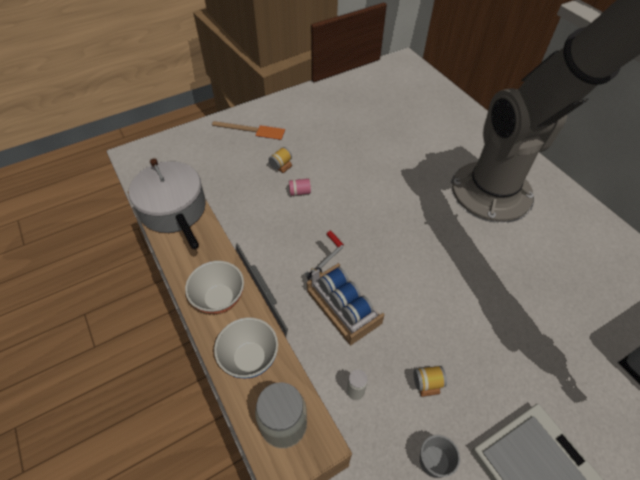

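View pics/top0.png

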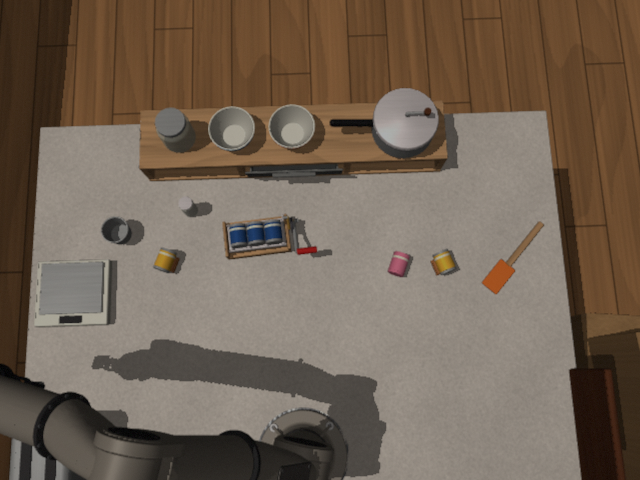

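View pics/wrist0.png

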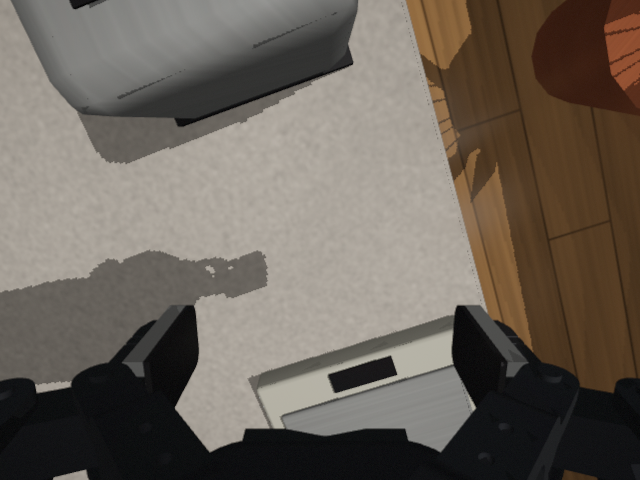

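The top view shows the yellow tins at about (166,260) and (443,262), the pink look-alike at (398,263), the caddy at (257,237), the red handle at (306,250), the cup at (116,231), the shaker at (188,207) and the spatula at (510,260). I'll zoom in next.

```bash
python3 - <<'E'
import cv2,numpy as np
t=cv2.imread("pics/top0.png"); s=cv2.imread("pics/scene0.png")
def z(im,x,y,w,h,k): return cv2.resize(im[y:y+h,x:x+w],(w*k,h*k),interpolation=cv2.INTER_NEAREST)
a=z(t,146,240,40,40,7);b=z(t,424,242,40,40,7)
cv2.imwrite("pics/z1.png",np.hstack([a,b]))
cv2.imwrite("pics/z2.png",z(t,215,205,110,60,7))
a=z(s,405,355,50,50,6);b=z(s,260,135,50,50,6)
cv2.imwrite("pics/z3.png",np.hstack([a,b]))
E
```

```text
(no output)
```

View pics/z1.png

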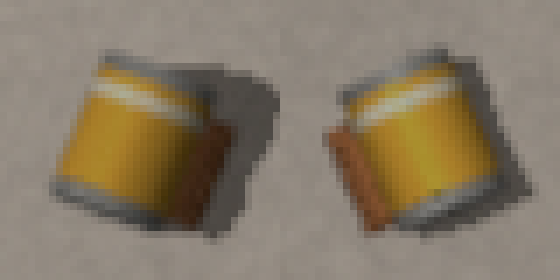

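View pics/z2.png

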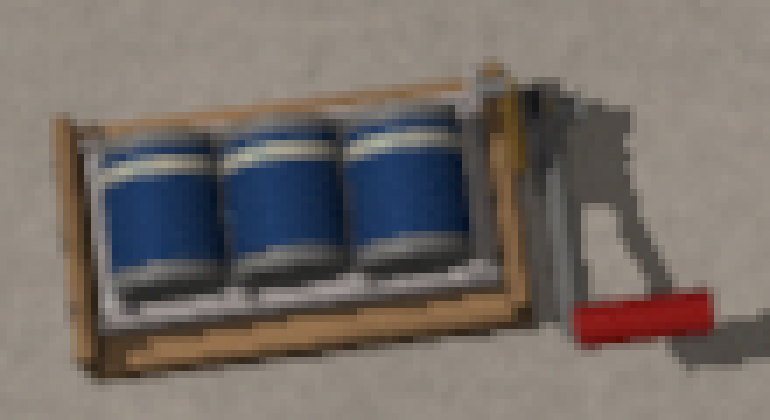

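View pics/z3.png

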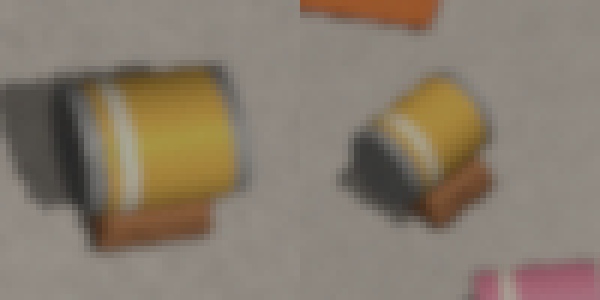

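```bash
cat > h.py <<'E'
import numpy as np,cv2
from plant import *
from scipy.spatial.transform import Rotation as Ro
def ray(c,px,z):
    K,R,t=map(np.asarray,(c["K"],c["R"],c["t"]))
    C=-R.T@t
    d=R.T@np.linalg.solve(K,np.array([px[0],px[1],1.]))
    return C+d*(z-C[2])/d[2]
def proj(c,X):
    p=np.asarray(c["K"])@(np.asarray(c["R"])@np.asarray(X)+c["t"]); return p[:2]/p[2]
def shot(n,name):
    c=get_calibration(n); im=snapshot(n)[:,:,::-1].copy(); cv2.imwrite("pics/"+name+".png",im); return c,im
def mask(im,col):
    h=cv2.cvtColor(im,cv2.COLOR_BGR2HSV)
    lo,hi={"yellow":((18,120,70),(32,255,255)),"blue":((100,110,40),(125,255,255)),"red":((0,180,90),(6,255,255))}[col]
    m=cv2.inRange(h,lo,hi)
    if col=="red": m|=cv2.inRange(h,(175,180,90),(180,255,255))
    return m
def rects(im,col,amin):
    cs,_=cv2.findContours(mask(im,col),cv2.RETR_EXTERNAL,cv2.CHAIN_APPROX_NONE)
    return [(cv2.contourArea(k),cv2.minAreaRect(k)) for k in cs if cv2.contourArea(k)>amin]
E
python3 - <<'E'
from h import *
c=get_calibration("top"); im=cv2.imread("pics/top0.png")
print("cam",-np.asarray(c["R"]).T@c["t"])
for col,z in [("yellow",.05),("blue",.08),("red",.085)]:
    for a,r in rects(im,col,15): 
        b=[ray(c,p,z)[:2].round(3).tolist() for p in cv2.boxPoints(r)]
        print(col,a,np.round(r[0],1),ray(c,r[0],z).round(4),b)
o=lambda ox,oy,P:[np.array([ox+p[0]/7-.5+.0,oy+p[1]/7-.5]) for p in P]
def cen(P,z):
    Q=np.array([ray(c,p,z)[:2] for p in P]);m=Q.mean(0);a=(Q[0]+Q[1]-Q[2]-Q[3])/2
    print("tin",m.round(4),"yaw deg",np.degrees(np.arctan2(a[1],a[0])).round(1),np.linalg.norm(a))
cen(o(146,240,[(107,52),(208,85),(160,228),(52,190)]),.037)
cen(o(424-40,242,[(345,92),(440,50),(497,178),(400,225)]),.037)
# blue row: bands: cream stripes ends
P=o(215,205,[(105,175),(468,140)]);print([ray(c,p,.075).round(4) for p in P])
for n,X in (("shaker",(188,214)),("cup",(116,238))): print(n,ray(c,X,0))
E
```

```text
cam [ 0.21868971 -0.05332581  1.7193426 ]
yellow 185.5 [444.6 263. ] [ 0.4947 -0.4051  0.05  ] [[0.503, -0.378], [0.519, -0.422], [0.486, -0.432], [0.471, -0.389]]
yellow 171.5 [163.3 261.1] [0.5262 0.3626 0.05  ] [[0.519, 0.389], [0.551, 0.376], [0.534, 0.336], [0.501, 0.349]]
blue 486.0 [255.5 234. ] [0.5868 0.1067 0.08  ] [[0.599, 0.177], [0.609, 0.04], [0.575, 0.037], [0.565, 0.173]]
red 73.5 [306.4 250. ] [ 0.5369 -0.03    0.085 ] [[0.541, -0.004], [0.547, -0.054], [0.533, -0.056], [0.527, -0.006]]
tin [0.5337 0.3632] yaw deg -19.2 0.0588261172686599
tin [ 0.5026 -0.4055] yaw deg 18.9 0.055694584274321134
[array([0.6029, 0.1777, 0.075 ]), array([0.612 , 0.0363, 0.075 ])]
shaker [0.67001818 0.30685038 0.        ]
cup [0.60676809 0.51069329 0.        ]
```

```bash
python3 -m handwheel '[[[0,0,-7,4,-3.4,-0.4,1],[0,0,-14,8,-6.8,-0.8,1],[0,0,-21,12,-10.2,-1.2,1],[0,0,-28,16,-13.6,-1.6,1],[0,0,-35,20,-17,-2,1],[0,0,-42,24,-20.4,-2.4,1],[0,0,-49,28,-24,-2.7,1],[0,0,-56,31.5,-27.5,-3,1]]]' 40; python3 -m handwheel '[[[0,0,-7,0,0,0,1],[0,0,-14,0,0,0,1],[0,0,-21,0,0,0,1],[0,0,-28,0,0,0,1],[0,0,-34.5,0,0,0,1],[0,0,-34.5,0,0,0,1]]]'; python3 - <<'E'
from h import *
c,im=shot("wrist","w1"); print(observe()["qpos"])
E
```

```text
t: 0.82
position: [0.4716, 0.4202, 0.2066]
tcp_rot: [0.61, 0.792, -0.0, -0.0]
force: [1.1, -0.4, 0.1]
gripper_width: 0.0854
t: 1.32
position: [0.4702, 0.4217, 0.2064]
tcp_rot: [0.817, 0.576, -0.0, 0.0]
force: [0.2, 1.3, 0.2]
gripper_width: 0.0854
[-1.15453136  0.45517866  0.44250154  1.71331628 -0.22178436  1.02357876
 -0.97138708]
```

View pics/w1.png

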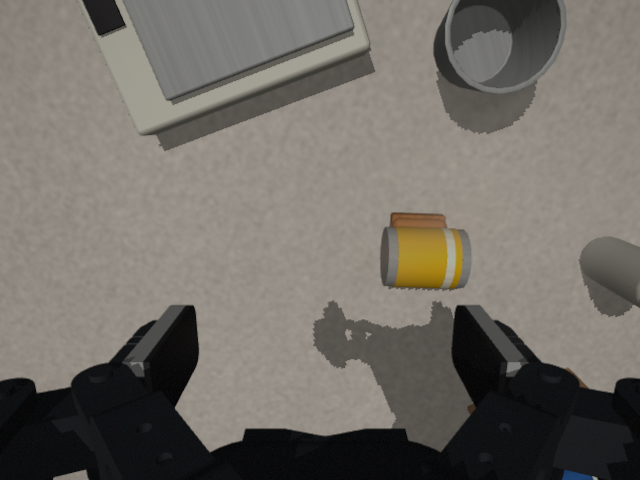

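```bash
cp pics/w1.png /tmp/; python3 - <<'E'
from h import *
c=get_calibration("wrist"); im=cv2.imread("pics/w1.png")
print("cam",-np.asarray(c["R"]).T@c["t"], observe()["position"])
z=cv2.resize(im[200:310,365:485],None,fx=6,fy=5,interpolation=cv2.INTER_NEAREST); cv2.imwrite("pics/z4.png",cv2.resize(im[200:300,365:485],None,fx=6,fy=6,interpolation=cv2.INTER_NEAREST))
A=ray(c,(389,257.5),.035);B=ray(c,(467.5,257),.035)
print(A,B,np.linalg.norm(A-B),(A+B)/2,np.degrees(np.arctan2(*(B-A)[[1,0]])))
for a,r in rects(im,"yellow",300): print(a,r,[ray(c,p,.045)[:2].round(4).tolist() for p in cv2.boxPoints(r)],ray(c,r[0],.045))
E
```

```text
cam [0.49272017 0.48594271 0.34883132] [0.47017697 0.42171559 0.20650463]
[0.50594674 0.37339198 0.035     ] [0.56326763 0.35387282 0.035     ] 0.06055312942631346 [0.53460718 0.3636324  0.035     ] -18.804956205768573
304.5 ((455.7757873535156, 258.7427978515625), (12.560046195983887, 59.228572845458984), 2.9108378887176514) [[0.5409, 0.3388], [0.5549, 0.3832], [0.5635, 0.3797], [0.5498, 0.3351]] [0.5524047  0.35963005 0.045     ]
2769.5 ((420.15911865234375, 257.0562438964844), (52.32586669921875, 60.134944915771484), 1.9414864778518677) [[0.5017, 0.354], [0.5167, 0.3986], [0.5525, 0.3848], [0.539, 0.3395]] [0.52761014 0.36966129 0.045     ]
```

View pics/z4.png

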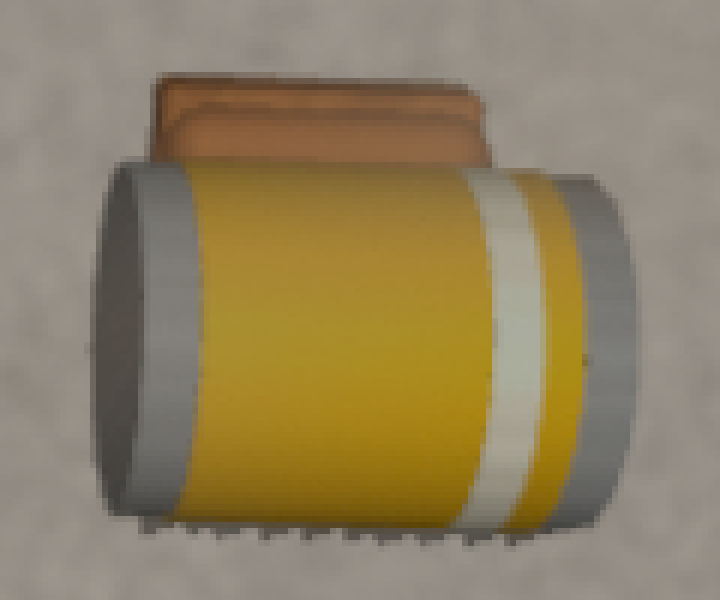

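```bash
python3 -m handwheel '[[[0,0,0,2.5,-2.3,-2,1],[0,0,0,5,-4.6,-4,1],[0,0,0,6.2,-5.7,-7,1],[0,0,0,6.2,-5.7,-10,1],[0,0,0,6.2,-5.7,-12,1],[0,0,0,6.2,-5.7,-12,1]]]'; python3 - <<'E'
from h import *
c,im=shot("wrist","w2"); print(observe()["position"])
E
```

```text
t: 1.87
position: [0.5298, 0.3625, 0.0821]
tcp_rot: [0.815, 0.579, -0.004, 0.0]
force: [-1.0, 0.0, -1.0]
gripper_width: 0.0854
[0.53094409 0.36369974 0.08467917]
```

View pics/w2.png

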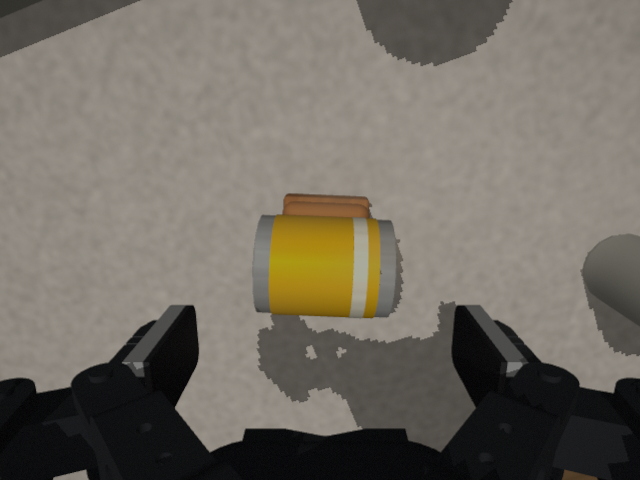

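```bash
python3 - <<'E'
from h import *
c=get_calibration("wrist"); p=observe()["position"]
print(proj(c,[p[0],p[1],.035]),ray(c,(325,266),.035),p)
A=ray(c,(263,264),.035);B=ray(c,(387,267),.035);print(A,B,(A+B)/2,np.degrees(np.arctan2(*(B-A)[[1,0]])),np.linalg.norm(A-B))
E
```

```text
[324.7706394  268.56838111] [0.53147142 0.36488461 0.035     ] [0.53094409 0.36369974 0.08467917]
[0.50400246 0.37546524 0.035     ] [0.55913492 0.35476709 0.035     ] [0.53156869 0.36511616 0.035     ] -20.577434638254875 0.058889745011573826
```

```bash
python3 -m handwheel '[[[0,0,-0.5,0.05,0.1,-3.5,1],[0,0,-0.5,0.05,0.1,-6,1],[0,0,-0.5,0.05,0.1,-7.2,1],[0,0,-0.5,0.05,0.1,-7.2,0.5],[0,0,-0.5,0.05,0.1,-7.2,0.3],[0,0,-0.5,0.05,0.1,-7.2,0.3],[0,0,-0.5,0.05,0.1,-7.2,0.3],[0,0,-0.5,0.05,0.1,-7.2,0.3]]]' 40; python3 -m handwheel '[[[0,0,0,0,0,0,0.3],[0,0,0,0,0,4,0.3],[0,0,0,0,0,8,0.3],[0,0,0,0,0,12,0.3],[0,0,0,0,0,16,0.3],[0,0,0,0,0,16,0.3]]]';python3 - <<'E'
from h import *
c,im=shot("wrist","w3"); print(observe()["position"])
E
```

```text
t: 2.58
position: [0.5341, 0.3663, 0.0168]
tcp_rot: [0.819, 0.574, 0.002, -0.0]
force: [-0.8, -0.7, 4.9]
gripper_width: 0.0597
t: 3.08
position: [0.5375, 0.368, 0.1841]
tcp_rot: [0.819, 0.574, 0.007, -0.001]
force: [1.2, 0.0, 0.4]
gripper_width: 0.06
[0.53583601 0.36729849 0.18028555]
```

View pics/w3.png

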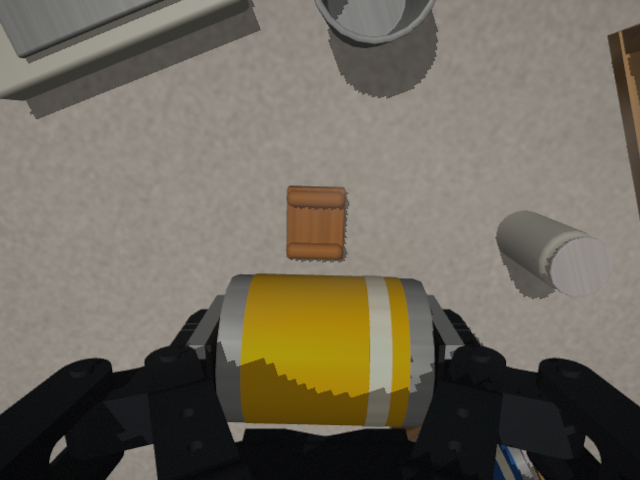

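```bash
python3 -m handwheel '[[[0,0,3,0.7,-4,1,0.3],[0,0,6,1.4,-8,2,0.3],[0,0,9,2.1,-12,3,0.3],[0,0,12,2.8,-16,4,0.3],[0,0,15,3.5,-20,5,0.3],[0,0,18,4.2,-24,6,0.3],[0,0,21,4.8,-28,7,0.3],[0,0,24,5.4,-31.7,7,0.3]]]'; python3 -m handwheel '[[[0,0,0,0,0,0,0.3],[0,0,0,0,0,0,0.3]]]';python3 - <<'E'
from h import *
c,im=shot("wrist","w4"); print(observe()["position"],observe()["tcp_rot"],observe()["qpos"])
E
```

```text
t: 3.8
position: [0.5873, 0.0464, 0.2458]
tcp_rot: [0.681, 0.733, 0.001, 0.0]
force: [-0.1, -0.0, -0.7]
gripper_width: 0.0599
t: 3.97
position: [0.5865, 0.0451, 0.2441]
tcp_rot: [0.684, 0.73, -0.001, -0.0]
force: [-0.6, 1.2, -1.5]
gripper_width: 0.0598
[0.58631901 0.04793977 0.24382021] [ 6.82262011e-01  7.31107280e-01 -5.35445852e-04 -6.38017151e-04] [-0.54798358  0.34308793  0.46160922  1.77886258 -0.17279314  1.06125981
  0.0443865 ]
```

View pics/w4.png

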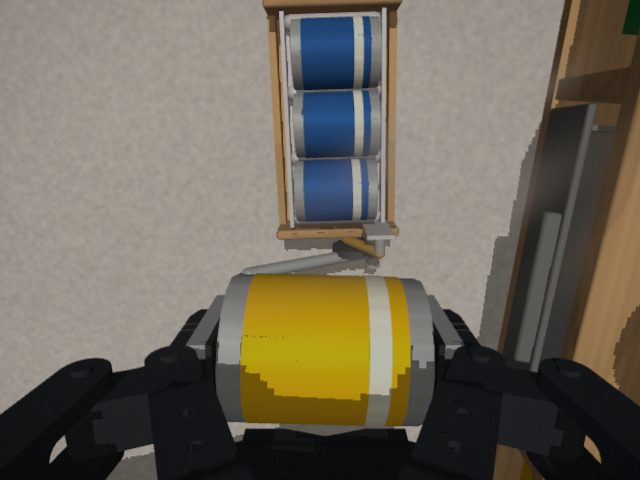

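```bash
python3 - <<'E'
import cv2
im=cv2.imread("pics/w4.png")
cv2.imwrite("pics/z5.png",cv2.resize(im[0:150,255:405],None,fx=4,fy=4,interpolation=cv2.INTER_NEAREST))
cv2.imwrite("pics/z6.png",cv2.resize(im[130:280,255:405],None,fx=4,fy=4,interpolation=cv2.INTER_NEAREST))
E
```

```text
(no output)
```

View pics/z5.png

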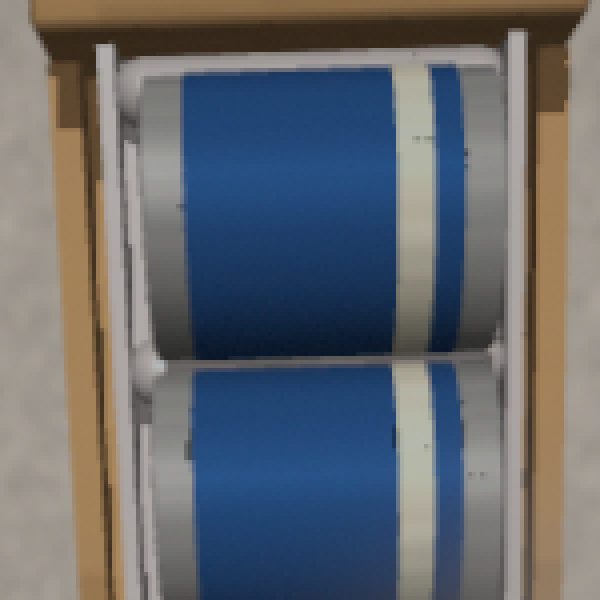

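View pics/z6.png

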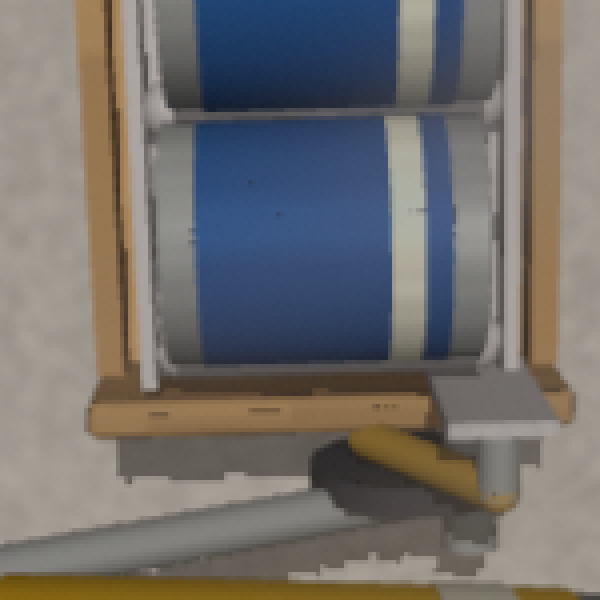

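```bash
python3 - <<'E'
from h import *
c=get_calibration("wrist")
f=lambda x,y,z:ray(c,(x,y),z)[:2]
for n,l,r,y in (("L",290,381.2,27),("M",293,380.8,118),("R",294.5,379,180)):
    a,b=f(l,y,.086),f(r,y,.086); print(n,a.round(4),b.round(4),((a+b)/2).round(4),np.linalg.norm(a-b).round(4),np.degrees(np.arctan2(*(b-a)[::-1])).round(2))
g=[f(337,90,.064),f(337,158,.064)];print("gaps",g,np.linalg.norm(g[0]-g[1]))
# side direction of gap lines
a,b=f(255+165/4,362/4,.063),f(255+490/4,354/4,.063);print(np.degrees(np.arctan2(*(b-a)[::-1])))
a,b=f(255+175/4,130+118/4,.063),f(255+485/4,130+108/4,.063);print(np.degrees(np.arctan2(*(b-a)[::-1])))
# caddy cheek lines: outer left/right at z=.05
for P in ([(255+48/4,75/4),(255+100/4,130+375/4)],[(255+570/4,75/4),(255+558/4,130+375/4)]):
    a,b=[f(*p,.05) for p in P]; d=a-b; print("cheek",a,b,np.degrees(np.arctan2(-d[0],d[1])))
o=observe();print(o["position"])
q=Ro.from_quat(o["tcp_rot"]).as_matrix();print("tool y deg",np.degrees(np.arctan2(q[1,1],q[0,1])),q[:,2])
print("tin in hand",ray(c,(325,350),o["position"][2]+.020))
p=o["position"];print(proj(c,p+[0,0,.02]), proj(c,p+[0,0,.043]))
E
```

```text
L [0.5553 0.172 ] [0.6136 0.1761] [0.5844 0.174 ] 0.0585 4.0
M [0.56  0.116] [0.6192 0.1202] [0.5896 0.1181] 0.0594 4.03
R [0.5632 0.0742] [0.6224 0.0784] [0.5928 0.0763] 0.0594 4.04
gaps [array([0.58875886, 0.1374519 ]), array([0.59248252, 0.08973207])] 0.04786489322315129
5.35279138850349
5.8580272153902495
cheek [0.53535783 0.18296922] [0.55101631 0.03308045] 5.963907222941524
cheek [0.62842798 0.18948065] [0.64337705 0.03962548] 5.6967955069147616
[0.58631901 0.04793977 0.24382021]
tool y deg 3.9586556325278965 [-1.66354670e-03  8.76530073e-05 -9.99998612e-01]
tin in hand [0.58698846 0.04509425 0.26382021]
[323.53156667 341.89166537] [323.11402268 384.92787672]
```

```bash
python3 -m handwheel '[[[0,0,1.7,0,3.5,0,0.3],[0,0,1.7,0.1,7,-2,0.3],[0,0,1.7,0.1,9.1,-5,0.3],[0,0,1.7,0.1,9.1,-8,0.3],[0,0,1.7,0.1,9.1,-11,0.3],[0,0,1.7,0.1,9.1,-11,0.3],[0,0,1.7,0.1,9.1,-11,0.3]]]';python3 - <<'E'
from h import *
o=observe();print(o["position"],o["force"])
q=Ro.from_quat(o["tcp_rot"]).as_matrix();print("tool y deg",np.degrees(np.arctan2(q[1,1],q[0,1])),q[:,2])
c,im=shot("scene","s5");im=im[200:360,280:420];cv2.imwrite("pics/z7.png",cv2.resize(im,None,fx=4,fy=3.7))
c,im=shot("wrist","w5")
E
```

```text
t: 4.6
position: [0.586, 0.141, 0.1331]
tcp_rot: [0.67, 0.743, -0.002, -0.001]
force: [0.1, -0.9, -0.5]
gripper_width: 0.0595
[0.58601429 0.14096997 0.13309581] [ 0.13755777 -0.91150264 -0.52549124]
tool y deg 5.922636587387334 [-0.00465782 -0.00135963 -0.99998823]
```

View pics/z7.png

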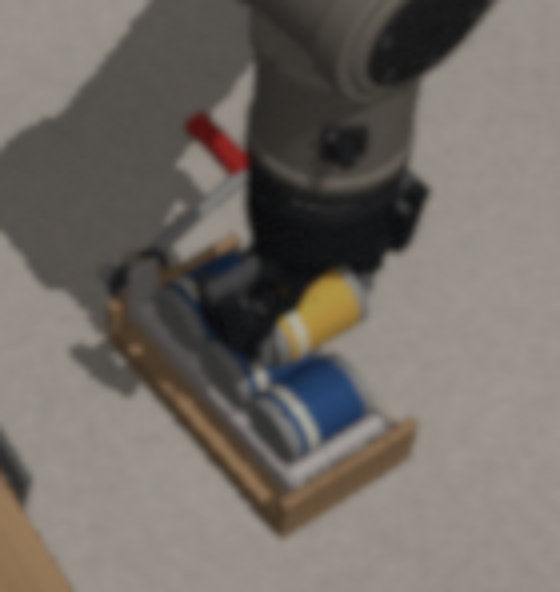

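View pics/w5.png

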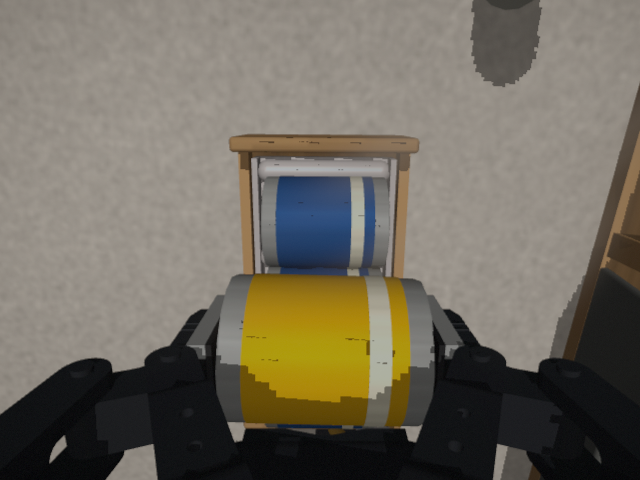

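```bash
python3 - <<'E'
from h import *
c=get_calibration("wrist");o=observe();print(o["position"])
print(ray(c,(325,268.5),.066),ray(c,((262+389)/2,222),.086), ray(c,(324.5,346.8),o["position"][2]+.0208))
E
```

```text
[0.58880023 0.14045509 0.1362372 ]
[0.59011583 0.13347831 0.066     ] [0.58724244 0.16314223 0.086     ] [0.58919226 0.13916495 0.1570372 ]
```

```bash
python3 - <<'E'
from h import *
c=get_calibration("wrist");o=observe();print(o["position"])
print(ray(c,(325.5,222.2),.063))
q=Ro.from_quat(o["tcp_rot"]).as_matrix();print("tool y deg",np.degrees(np.arctan2(q[1,1],q[0,1])))
E
```

```text
[0.58880023 0.14045509 0.1362372 ]
[0.58787798 0.15769499 0.063     ]
tool y deg 5.833289915113372
```

```bash
python3 - <<'E'
from h import *
c,im=shot("wrist","w6");o=observe();print(o["position"])
d=np.abs(im.astype(int)-cv2.imread("pics/w5.png")).mean();print(d)
col=im[150:290,330].astype(int);print([(150+i,*v) for i,v in enumerate(col)][15:30],[(150+i,*v) for i,v in enumerate(col)][108:128])
from math import atan,tan
def mid(r0,r1):
    a=(atan((r0-238.8)/427.07)+atan((r1-238.8)/427.07))/2; return 238.8+427.07*tan(a)
c2=get_calibration("wrist")
print(c["t"],c2["t"])
print("now L",ray(c,(325.5,mid(176,268)),.063))
E
```

```text
[0.58922804 0.14024189 0.13677357]
2.8842274305555557
[(165, np.int64(154), np.int64(157), np.int64(163)), (166, np.int64(164), np.int64(166), np.int64(170)), (167, np.int64(172), np.int64(172), np.int64(171)), (168, np.int64(176), np.int64(174), np.int64(171)), (169, np.int64(177), np.int64(174), np.int64(171)), (170, np.int64(168), np.int64(168), np.int64(170)), (171, np.int64(155), np.int64(157), np.int64(163)), (172, np.int64(149), np.int64(150), np.int64(156)), (173, np.int64(143), np.int64(144), np.int64(150)), (174, np.int64(137), np.int64(139), np.int64(144)), (175, np.int64(107), np.int64(100), np.int64(99)), (176, np.int64(88), np.int64(68), np.int64(58)), (177, np.int64(89), np.int64(64), np.int64(53)), (178, np.int64(92), np.int64(65), np.int64(54)), (179, np.int64(94), np.int64(67), np.int64(54))] [(258, np.int64(79), np.int64(51), np.int64(36)), (259, np.int64(77), np.int64(50), np.int64(37)), (260, np.int64(74), np.int64(49), np.int64(37)), (261, np.int64(71), np.int64(48), np.int64(36)), (262, np.int64(66), np.int64(46), np.int64(37)), (263, np.int64(63), np.int64(45), np.int64(39)), (264, np.int64(58), np.int64(43), np.int64(38)), (265, np.int64(52), np.int64(40), np.int64(38)), (266, np.int64(52), np.int64(41), np.int64(39)), (267, np.int64(72), np.int64(50), np.int64(42)), (268, np.int64(81), np.int64(55), np.int64(44)), (269, np.int64(83), np.int64(55), np.int64(44)), (270, np.int64(86), np.int64(57), np.int64(45)), (271, np.int64(88), np.int64(59), np.int64(47)), (272, np.int64(89), np.int64(60), np.int64(47)), (273, np.int64(91), np.int64(61), np.int64(48)), (274, np.int64(92), np.int64(62), np.int64(50)), (275, np.int64(56), np.int64(69), np.int64(85)), (276, np.int64(27), np.int64(77), np.int64(100)), (277, np.int64(28), np.int64(82), np.int64(107))]
[-0.6006888   0.06789722  0.30684434] [-0.60125545  0.06802322  0.3066534 ]
now L [0.58787757 0.15769903 0.063     ]
```

```bash
python3 - <<'E'
import cv2
im=cv2.imread("pics/w6.png")
cv2.imwrite("pics/z8.png",cv2.resize(im[125:285,220:430],None,fx=3.6,fy=3.6,interpolation=cv2.INTER_NEAREST))
E
```

```text
(no output)
```

View pics/z8.png

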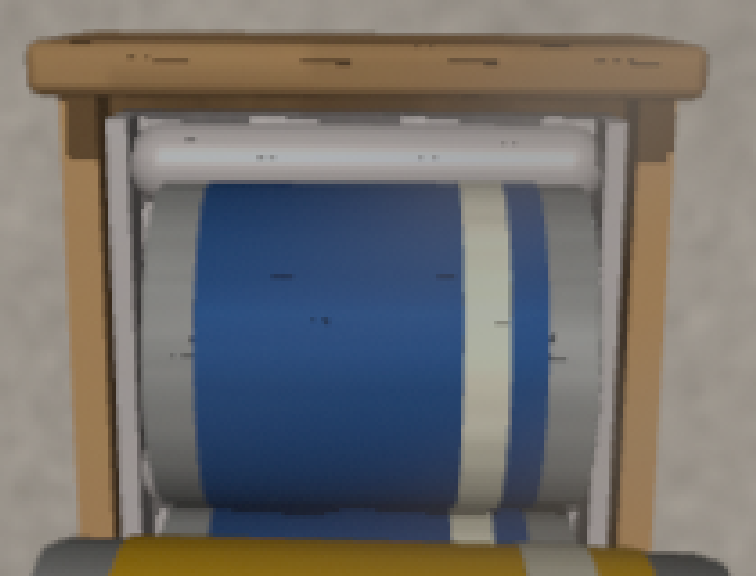

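```bash
python3 - <<'E'
from h import *
from math import atan,tan,asin,degrees
def mid(r0,r1):
    a=(atan((r0-238.8)/427.07)+atan((r1-238.8)/427.07))/2; return 238.8+427.07*tan(a)
def rad(r0,r1): return 23/np.sin((atan((r1-238.8)/427.07)-atan((r0-238.8)/427.07))/2)
for k in range(3):
    o=observe();c=get_calibration("wrist");C=-np.asarray(c["R"]).T@c["t"]
    q=Ro.from_quat(o["tcp_rot"]).as_matrix()
    print(o["t"],o["position"],C, np.asarray(c["R"])[2], q[:,2])
print(rad(175.5,266.5),rad(274.5,426),mid(274.5,426))
im=cv2.imread("pics/w4.png")
col=im[:,335].astype(int)
print([(i,*map(int,col[i])) for i in list(range(12,22))+list(range(84,96))+list(range(152,164))+list(range(214,226))])
E
```

```text
4.75 [0.58922804 0.14024189 0.13677357] [0.58231881 0.20763152 0.27922309] [ 0.02973237 -0.26372099 -0.96414067] [ 0.00287478  0.00109217 -0.99999527]
4.75 [0.58922804 0.14024189 0.13677357] [0.58231881 0.20763152 0.27922309] [ 0.02973237 -0.26372099 -0.96414067] [ 0.00287478  0.00109217 -0.99999527]
4.75 [0.58922804 0.14024189 0.13677357] [0.58231881 0.20763152 0.27922309] [ 0.02973237 -0.26372099 -0.96414067] [ 0.00287478  0.00109217 -0.99999527]
217.4720276961863 140.1493798750327 347.05553018476263
[(12, 67, 75, 85), (13, 134, 137, 143), (14, 150, 152, 158), (15, 155, 157, 164), (16, 148, 145, 148), (17, 113, 93, 85), (18, 99, 58, 26), (19, 103, 60, 28), (20, 107, 63, 31), (21, 108, 64, 30), (84, 51, 30, 15), (85, 45, 24, 9), (86, 45, 25, 13), (87, 42, 24, 9), (88, 41, 22, 7), (89, 86, 85, 87), (90, 99, 100, 104), (91, 94, 77, 71), (92, 94, 58, 34), (93, 98, 57, 27), (94, 101, 60, 27), (95, 104, 60, 29), (152, 68, 47, 35), (153, 64, 45, 33), (154, 62, 44, 35), (155, 59, 43, 36), (156, 55, 41, 34), (157, 89, 87, 89), (158, 94, 94, 98), (159, 87, 69, 64), (160, 92, 61, 44), (161, 98, 64, 46), (162, 101, 66, 47), (163, 104, 68, 48), (214, 85, 58, 45), (215, 81, 55, 42), (216, 77, 53, 42), (217, 71, 50, 39), (218, 66, 47, 39), (219, 59, 44, 37), (220, 66, 58, 54), (221, 81, 81, 83), (222, 80, 81, 86), (223, 60, 66, 75), (224, 43, 56, 70), (225, 42, 57, 71)]
```

```bash
python3 - <<'E'
from h import *
P=[];C=[];T=[];F=[]
for k in range(8):
    snapshot("wrist");o=observe();c=get_calibration("wrist")
    P.append(o["position"]);C.append(-np.asarray(c["R"]).T@c["t"]);T.append(np.asarray(c["R"])[2]);F.append(o["force"])
P,C,T=map(np.array,(P,C,T));print((P*1000).round(1));print(P.mean(0),C.mean(0),T.mean(0),T.std(0),np.mean(F,0))
E
```

```text
[[589.3 140.1 137. ]
 [589.2 140.  136.8]
 [589.  139.9 136.6]
 [588.8 139.9 136.3]
 [588.5 139.8 136. ]
 [588.4 139.8 135.7]
 [588.2 139.8 135.5]
 [588.1 139.7 135.3]]
[0.58870707 0.13986727 0.13613895] [0.58193778 0.20726115 0.27857101] [ 0.02877093 -0.26390907 -0.96411787] [9.18671540e-04 3.40642037e-04 6.62586495e-05] [ 0.14123774 -0.01304567 -0.92172058]
```

```bash
python3 -m handwheel '[[[0,0,0,0,-0.3,-1.2,0.3],[0,0,0,0,-0.3,-2.4,0.3],[0,0,0,0,-0.3,-3.4,0.3],[0,0,0,0,-0.3,-4.1,0.3],[0,0,0,0,-0.3,-4.6,0.3],[0,0,0,0,-0.3,-4.8,0.3],[0,0,0,0,-0.3,-4.8,0.3],[0,0,0,0,-0.3,-4.8,0.3]]]';python3 - <<'E'
from h import *
c,im=shot("wrist","w7")
for i in range(4):
  o=observe();print(o["position"],o["force"]);snapshot("scene")
cv2.imwrite("pics/z9.png",cv2.resize(snapshot("scene")[200:360,280:420,::-1],None,fx=4,fy=3.7))
E
```

```text
t: 5.82
position: [0.5882, 0.1367, 0.0869]
tcp_rot: [0.67, 0.742, 0.0, 0.0]
force: [0.4, 0.0, -0.7]
gripper_width: 0.0595
[0.58831676 0.1367825  0.08716861] [-0.54090102 -0.20624568 -0.80349573]
[0.58837834 0.1368314  0.08730742] [ 0.27775638 -0.47868192 -1.09394374]
[0.58834189 0.13679795 0.08734137] [-1.03869841 -0.70963362 -1.02414539]
[0.58831234 0.13686067 0.08735095] [-0.2947687   0.76001797 -1.1790102 ]
```

View pics/w7.png

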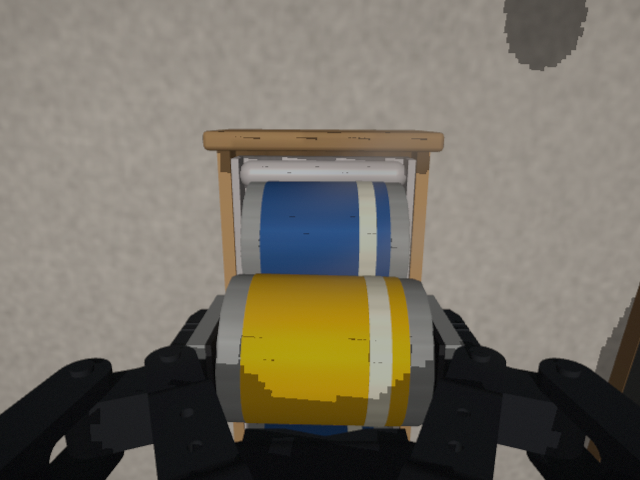

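View pics/z9.png

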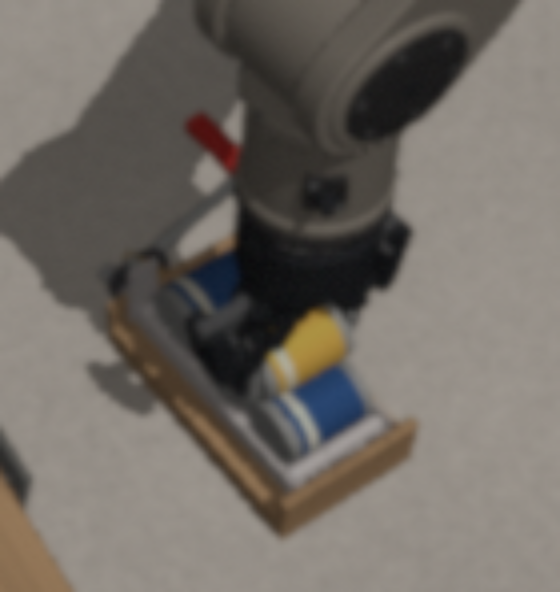

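```bash
python3 -m handwheel '[[[0,0,0,0,0,-0.2,0.3],[0,0,0,0,0,-0.4,0.3],[0,0,0,0,0,-0.5,0.3],[0,0,0,0,0,-0.5,0.3]]]';python3 -c "
from h import *
for i in range(3): print(observe()['force'],observe()['position']);snapshot('wrist')"
```

```text
t: 6.45
position: [0.5886, 0.1377, 0.0834]
tcp_rot: [0.67, 0.742, 0.001, -0.0]
force: [-4.3, 1.2, 12.7]
gripper_width: 0.0595
[-4.31279352  1.16665659 12.6853118 ] [0.58858723 0.13771295 0.08342579]
[-3.96180144  1.17130276 11.66590465] [0.58857761 0.13767117 0.083417  ]
[-4.27447857  0.79221927 12.68254592] [0.58861974 0.13768778 0.08344509]
```

```bash
python3 -m handwheel '[[[0,0,0,0,0.05,0.15,0.3],[0,0,0,0,0.05,0.15,0.72],[0,0,0,0,0.05,0.15,0.9],[0,0,0,0,0.05,0.15,1],[0,0,0,0,0.05,0.15,1],[0,0,0,0,0.05,2,1],[0,0,0,0,0.05,5,1],[0,0,0,0,0.05,9,1]]]';python3 -m handwheel '[[[0,0,0,0,-3,3,1],[0,0,0,0,-7,5,1],[0,0,0,0,-9,7,1],[0,0,0,0,-9,7,1],[0,0,0,0,-9,7,1]]]';python3 - <<'E'
from h import *
c,im=shot("wrist","w8"); print(c["R"].tolist(),c["t"].tolist());print(observe()["position"])
E
```

```text
t: 7.27
position: [0.5858, 0.1366, 0.17]
tcp_rot: [0.67, 0.742, -0.003, -0.001]
force: [0.1, 1.2, 0.6]
gripper_width: 0.0851
t: 7.68
position: [0.5887, 0.0451, 0.2433]
tcp_rot: [0.672, 0.741, 0.001, 0.001]
force: [0.6, 0.2, -0.2]
gripper_width: 0.0856
[[0.995148257849912, 0.09835088215229561, 0.0026549723448150144], [0.09410727605751579, -0.9593886587371255, 0.2659270991824926], [0.028701315149675364, -0.2643870372511595, -0.9639894859604198]] [-0.5913557248822754, -0.04929162179629793, 0.38486601825216943]
[0.58795469 0.04713759 0.24192324]
```

View pics/w8.png

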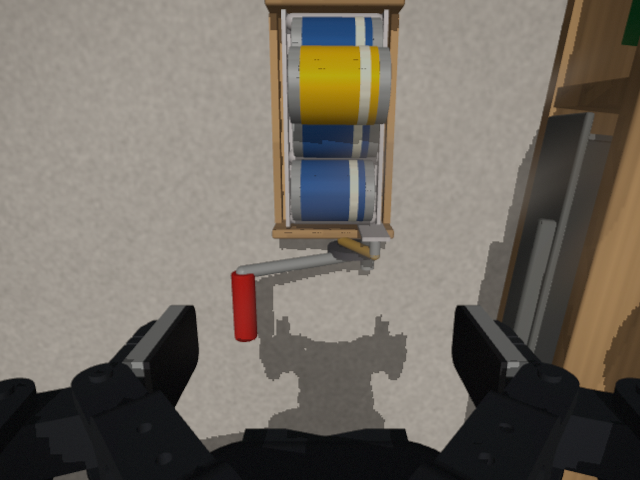

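```bash
cat >> h.py <<'E'
from math import atan,tan
def mid(r0,r1):
    a=(atan((r0-238.8)/427.07)+atan((r1-238.8)/427.07))/2; return 238.8+427.07*tan(a)
E
python3 - <<'E'
from h import *
c=dict(get_calibration("wrist"))
c["R"]=np.array([[0.995148257849912, 0.09835088215229561, 0.0026549723448150144], [0.09410727605751579, -0.9593886587371255, 0.2659270991824926], [0.028701315149675364, -0.2643870372511595, -0.9639894859604198]]);c["t"]=np.array([-0.5913557248822754, -0.04929162179629793, 0.38486601825216943])
im=cv2.imread("pics/w8.png")
col=im[:,335].astype(int)
print([(i,*map(int,col[i])) for i in list(range(40,48))+list(range(120,130))+list(range(154,166))+list(range(214,226))])
for x0,x1,y in((280,296,85),(380,396,85),(284,300,190),(370,384,190)): print(y,[(x,*map(int,im[y,x])) for x in range(x0,x1)])
a,r=max(rects(im,"red",100));print(r);b=cv2.boxPoints(r)
# ends of the handle
e=sorted([((b[i]+b[(i+1)%4])/2) for i in range(4)],key=lambda p:p[1]);e=[e[0],e[-1]]
A,B=[ray(c,p,.085) for p in e];print("handle ends",A,B,np.linalg.norm(A-B),np.degrees(np.arctan2((B-A)[0],-(B-A)[1])))
np.savez("c8.npz",**c)
E
```

```text
[(40, 131, 78, 36), (41, 132, 81, 38), (42, 131, 80, 38), (43, 131, 79, 39), (44, 129, 77, 35), (45, 96, 89, 82), (46, 43, 115, 144), (47, 12, 124, 161), (120, 7, 63, 85), (121, 7, 60, 80), (122, 9, 57, 77), (123, 4, 54, 73), (124, 33, 50, 56), (125, 62, 43, 31), (126, 68, 40, 21), (127, 68, 39, 20), (128, 67, 40, 22), (129, 67, 41, 22), (154, 62, 44, 37), (155, 57, 43, 36), (156, 54, 40, 36), (157, 61, 50, 45), (158, 88, 87, 90), (159, 81, 77, 77), (160, 86, 61, 51), (161, 94, 63, 46), (162, 98, 65, 46), (163, 101, 66, 47), (164, 104, 68, 50), (165, 106, 70, 50), (214, 87, 60, 45), (215, 85, 58, 45), (216, 78, 53, 40), (217, 74, 51, 39), (218, 70, 49, 39), (219, 64, 45, 36), (220, 59, 43, 36), (221, 80, 80, 82), (222, 85, 86, 90), (223, 72, 75, 81), (224, 52, 63, 74), (225, 44, 57, 72)]
85 [(280, 46, 70, 92), (281, 85, 124, 156), (282, 113, 143, 169), (283, 155, 162, 173), (284, 165, 167, 174), (285, 166, 168, 174), (286, 150, 152, 158), (287, 102, 103, 107), (288, 108, 111, 111), (289, 129, 132, 131), (290, 132, 135, 135), (291, 133, 135, 135), (292, 133, 135, 135), (293, 133, 136,
[... 580 characters left out ...]
2, 136, 139, 139), (293, 137, 140, 140), (294, 138, 140, 140), (295, 137, 140, 140), (296, 137, 141, 140), (297, 138, 140, 140), (298, 138, 140, 141), (299, 137, 140, 140)]
190 [(370, 124, 127, 127), (371, 139, 142, 142), (372, 148, 151, 152), (373, 150, 153, 153), (374, 133, 136, 137), (375, 104, 106, 109), (376, 81, 83, 87), (377, 90, 92, 97), (378, 146, 148, 154), (379, 159, 161, 167), (380, 159, 161, 167), (381, 137, 148, 161), (382, 85, 97, 112), (383, 51, 61, 71)]
((243.98275756835938, 306.2069091796875), (69.58560180664062, 21.668426513671875), 86.633544921875)
handle ends [ 0.53203214 -0.0010378   0.085     ] [ 0.53791487 -0.05826954  0.085     ] 0.05753328214562377 5.868698792694943
```

```bash
python3 - <<'E'
from h import *
c=dict(np.load("c8.npz"))
Y=ray(c,(338,mid(45.5,123.7)),.102); Rt=ray(c,(333,mid(159.7,220.5)),.063)
a,b=ray(c,(288,85),.125),ray(c,(390,85),.125);print("yellow",Y,a,b,(a+b)/2)
a,b=ray(c,(290.7,190),.086),ray(c,(374.7,190),.086);print("right",Rt,a,b,(a+b)/2)
print("pitch along y: yellow-right",(Y-Rt)[:2]@[-.0993,.995])
print("cam",-np.asarray(c["R"]).T@c["t"])
E
```

```text
yellow [0.58897882 0.13471297 0.102     ] [0.5597214  0.13048215 0.125     ] [0.61819623 0.13627325 0.125     ] [0.58895881 0.1333777  0.125     ]
right [0.5941417  0.06274306 0.063     ] [0.56355393 0.06361713 0.086     ] [0.62255368 0.06942331 0.086     ] [0.5930538  0.06652022 0.086     ]
pitch along y: yellow-right 0.07212272929409165
cam [0.58207916 0.11262412 0.38568481]
```

```bash
python3 -m handwheel '[[[0,0,2,-0.8,-4,-0.5,1],[0,0,4,-1.6,-8,-1,1],[0,0,6,-2.4,-12,-1.5,1],[0,0,8,-3.2,-16,-2,1],[0,0,10,-4,-20,-2.5,1],[0,0,12,-4.8,-24,-3,1],[0,0,13,-5.6,-28,-4,1],[0,0,13,-6.4,-32,-5,1]]]'; python3 -m handwheel '[[[0,0,0,-0.6,-4,-2,1],[0,0,0,-1.2,-8,-3.5,1],[0,0,0,-2,-12.5,-5,1],[0,0,0,-2,-12.8,-5.5,1],[0,0,0,-2,-12.8,-6,1],[0,0,0,-2,-12.8,-6,1]]]'; python3 - <<'E'
from h import *
c,im=shot("wrist","w9"); np.savez("c9.npz",**c);o=observe();print(o["position"],o["tcp_rot"],o["qpos"])
E
```

```text
t: 8.4
position: [0.524, -0.2719, 0.1904]
tcp_rot: [0.58, 0.814, 0.0, -0.001]
force: [0.8, -0.5, 0.1]
gripper_width: 0.0852
t: 8.9
position: [0.5034, -0.3986, 0.129]
tcp_rot: [0.582, 0.813, 0.0, -0.002]
force: [-0.1, 1.1, -0.5]
gripper_width: 0.0858
[ 0.50448619 -0.39765755  0.13004511] [ 5.81289747e-01  8.13694465e-01  4.94333887e-04 -1.81752317e-03] [ 0.24154715  0.56848379  0.46181457  1.74734963 -0.31174922  0.90265056
  1.16682059]
```

View pics/w9.png

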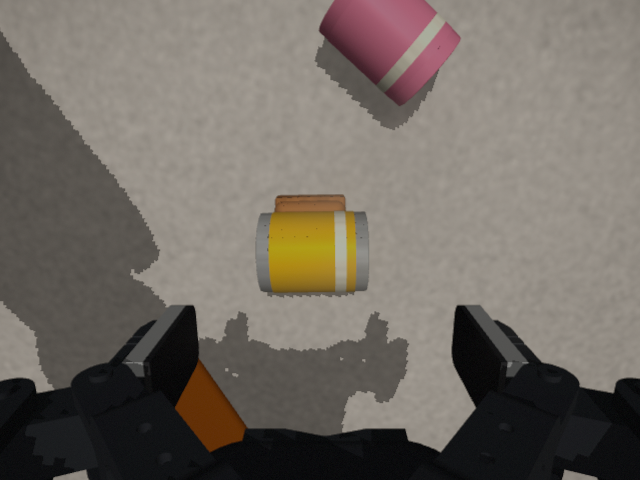

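```bash
python3 - <<'E'
from h import *
c=dict(np.load("c9.npz"));im=cv2.imread("pics/w9.png")
col=im[:,310].astype(int);print([(i,*map(int,col[i])) for i in list(range(207,216))+list(range(288,298))])
X=ray(c,(313,mid(211.5,294)),.035);A=ray(c,(262,252.5),.035);B=ray(c,(363,252),.035)
print(X,(A+B)/2,np.linalg.norm(A-B),np.degrees(np.arctan2(*(B-A)[[1,0]])))
print("blade",[ray(c,p,0.005) for p in((197,360),(245,432))])
o=observe();q=Ro.from_quat(o["tcp_rot"]).as_matrix();print(np.degrees(np.arctan2(q[1,1],q[0,1])),o["position"])
E
```

```text
[(207, 61, 102, 147), (208, 64, 104, 150), (209, 63, 103, 148), (210, 61, 102, 146), (211, 49, 93, 127), (212, 38, 95, 123), (213, 39, 102, 131), (214, 38, 107, 138), (215, 36, 110, 141), (288, 33, 96, 123), (289, 33, 91, 117), (290, 33, 85, 109), (291, 32, 77, 99), (292, 75, 88, 98), (293, 83, 92, 99), (294, 85, 93, 99), (295, 85, 93, 99), (296, 85, 94, 100), (297, 128, 137, 143)]
[ 0.49887178 -0.4059152   0.035     ] [ 0.49851192 -0.40580101  0.035     ] 0.058515097393403735 19.217722095289222
blade [array([ 0.44886488, -0.51607385,  0.005     ]), array([ 0.49727714, -0.56253986,  0.005     ])]
18.917371619430316 [ 0.50448619 -0.39765755  0.13004511]
```

```bash
python3 -m handwheel '[[[0,0,0,-0.5,-0.8,-4,1],[0,0,0,-0.5,-0.8,-8,1],[0,0,0,-0.5,-0.8,-10.5,1],[0,0,0,-0.5,-0.8,-11.6,1],[0,0,0,-0.5,-0.8,-11.7,1],[0,0,0,-0.5,-0.8,-11.7,1],[0,0,0,-0.5,-0.8,-11.7,1]]]'; python3 -c "
from h import *
c,im=shot('wrist','w10');o=observe();print(o['position'],o['force'])
p=o['position'];print(proj(c,[p[0],p[1],.035]))"
```

```text
t: 9.53
position: [0.5008, -0.4084, 0.017]
tcp_rot: [0.582, 0.813, 0.0, 0.002]
force: [-0.8, 0.4, -0.5]
gripper_width: 0.0856
[ 0.50072475 -0.40872861  0.01719891] [-0.06210543 -0.35289042  0.03808487]
[322.75676155 339.41213751]
```

View pics/w10.png

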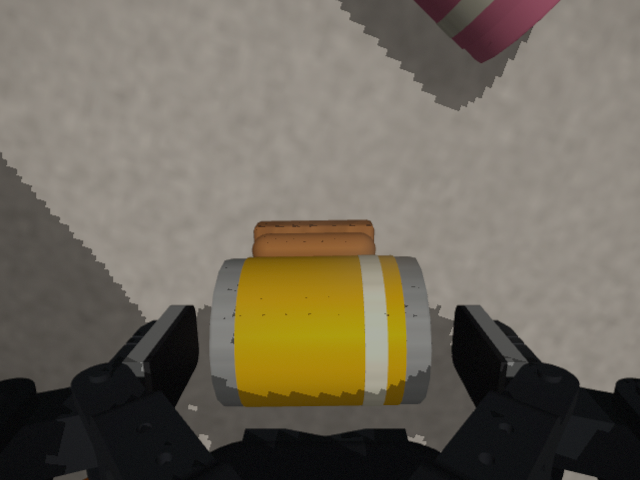

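```bash
python3 -m handwheel '[[[0,0,0,-0.1,0.3,-0.3,1],[0,0,0,-0.1,0.3,-0.3,0.7],[0,0,0,-0.1,0.3,-0.3,0.4],[0,0,0,-0.1,0.3,-0.3,0.3],[0,0,0,-0.1,0.3,-0.3,0.3],[0,0,0,-0.1,0.3,-0.3,0.3],[0,0,0,-0.1,0.3,-0.3,0.3],[0,0,0,-0.1,0.3,-0.3,0.3]]]' 40;python3 -m handwheel '[[[0,0,0,0,0,0,0.3],[0,0,0,0,0,4,0.3],[0,0,0,0,0,8,0.3],[0,0,0,0,0,12,0.3],[0,0,0,0,0,16,0.3],[0,0,0,0,0,20,0.3],[0,0,0,0,0,21,0.3]]]';python3 -m handwheel '[[[0,0,-2,1,4,0,0.3],[0,0,-4,2,8,0,0.3],[0,0,-6,3,12,0,0.3],[0,0,-8,4,16,0,0.3],[0,0,-10,5,20,0,0.3],[0,0,-12,6,24,0,0.3],[0,0,-13,7,28,0,0.3],[0,0,-13.2,8,32,0,0.3]]]';python3 - <<'E'
from h import *
o=observe();print(o["position"])
E
```

```text
t: 10.25
position: [0.4983, -0.4051, 0.0127]
tcp_rot: [0.582, 0.813, 0.0, 0.0]
force: [-2.5, 2.5, 6.8]
gripper_width: 0.0597
t: 10.83
position: [0.5, -0.4078, 0.229]
tcp_rot: [0.582, 0.813, 0.0, 0.005]
force: [0.8, -1.5, -1.1]
gripper_width: 0.0596
t: 11.5
position: [0.5779, -0.0832, 0.2216]
tcp_rot: [0.672, 0.74, -0.0, -0.0]
force: [1.0, -0.1, -1.0]
gripper_width: 0.0596
[ 0.57788009 -0.08319729  0.22159404]
```

```bash
python3 -m handwheel '[[[0,0,0,0.4,4,0,0.3],[0,0,0,0.8,8,0,0.3],[0,0,0,1.1,12,-1.5,0.3],[0,0,0,1.4,15,-3.5,0.3],[0,0,0,1.4,16.6,-5.5,0.3],[0,0,0,1.4,17,-7,0.3],[0,0,0,1.4,17,-7,0.3],[0,0,0,1.4,17,-7,0.3]]]';python3 - <<'E'
from h import *
for i in range(4): snapshot("scene");print(observe()["position"])
c,im=shot("wrist","w11"); np.savez("c11.npz",**c)
o=observe();q=Ro.from_quat(o["tcp_rot"]).as_matrix();print(np.degrees(np.arctan2(q[1,1],q[0,1])),o["position"],o["force"])
E
```

```text
t: 12.17
position: [0.5913, 0.0843, 0.1512]
tcp_rot: [0.672, 0.741, -0.001, -0.0]
force: [1.1, 0.3, -1.1]
gripper_width: 0.0593
[0.59225466 0.08358762 0.1522986 ]
[0.59278383 0.08331264 0.15296225]
[0.5929705  0.08330652 0.15326202]
[0.5930004  0.08347124 0.15333192]
5.491712734180219 [0.59290938 0.08372374 0.15325614] [ 0.58055766 -0.50245734 -1.87303942]
```

View pics/w11.png

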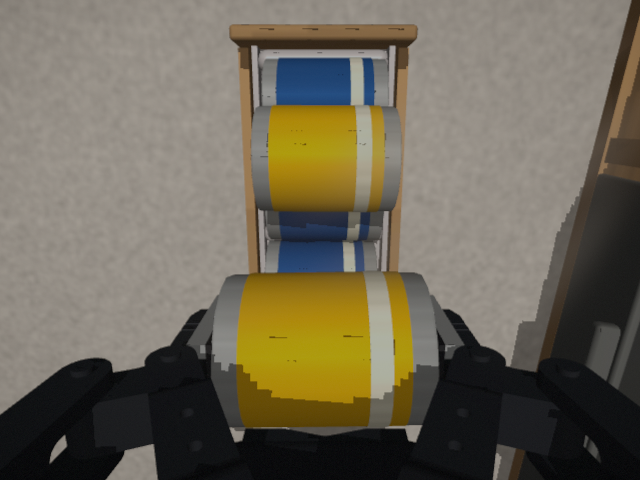

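```bash
python3 - <<'E'
from h import *
c=dict(np.load("c11.npz"));im=cv2.imread("pics/w11.png")
col=im[:,320].astype(int);g=col.sum(1)
def show(a,b):print([(i,*map(int,col[i])) for i in range(a,b)])
show(103,109);show(208,214);show(237,244);show(269,277);show(424,432)
C=-np.asarray(c["R"]).T@c["t"];
Y=ray(c,(326,mid(105.5,211)),.102);print("left yellow",Y)
r0,r1=272,428
al=(atan((r1-238.8)/427.07)-atan((r0-238.8)/427.07))/2;D=.023/np.sin(al)
p=np.array([325-c["K"][0,2],mid(r0,r1)-238.8,427.07]);d=c["R"].T@(p/427.07)
# distance in plane perpendicular to tin axis
ax=np.array([np.cos(.0965),np.sin(.0965),0]);dp=d-ax*(d@ax);X=C+d*D/np.linalg.norm(dp);print("hand tin",X,"tcp",observe()["position"])
for y,x0,x1 in((155,246,258),(155,394,404)):print([(x,*map(int,im[y,x])) for x in range(x0,x1)])
E
```

```text
[(103, 117, 70, 33), (104, 115, 69, 34), (105, 67, 93, 116), (106, 8, 105, 137), (107, 8, 110, 143), (108, 10, 115, 148)]
[(208, 24, 71, 93), (209, 25, 68, 88), (210, 23, 64, 83), (211, 36, 57, 67), (212, 56, 50, 50), (213, 62, 48, 46)]
[(237, 57, 37, 25), (238, 54, 35, 27), (239, 47, 31, 25), (240, 45, 31, 25), (241, 68, 42, 29), (242, 77, 46, 28), (243, 81, 49, 30)]
[(269, 117, 75, 49), (270, 119, 75, 50), (271, 103, 73, 55), (272, 56, 73, 88), (273, 23, 78, 101), (274, 24, 82, 108), (275, 23, 86, 113), (276, 22, 90, 118)]
[(424, 6, 66, 89), (425, 5, 65, 87), (426, 22, 69, 88), (427, 68, 80, 88), (428, 78, 84, 87), (429, 77, 82, 86), (430, 77, 81, 86), (431, 76, 81, 85)]
left yellow [0.58906926 0.13455542 0.102     ]
hand tin [0.59334509 0.08409898 0.17731447] tcp [0.59290938 0.08372374 0.15325614]
[(246, 83, 121, 154), (247, 84, 121, 154), (248, 84, 122, 154), (249, 83, 122, 154), (250, 80, 111, 138), (251, 87, 96, 106), (252, 120, 122, 122), (253, 130, 132, 131), (254, 129, 132, 131), (255, 130, 133, 133), (256, 130, 133, 132), (257, 130, 133, 132)]
[(394, 134, 141, 145), (395, 135, 141, 144), (396, 135, 141, 144), (397, 135, 142, 144), (398, 135, 141, 144), (399, 135, 142, 144), (400, 130, 136, 139), (401, 110, 121, 129), (402, 97, 124, 147), (403, 102, 131, 154)]
```

```bash
python3 -m handwheel '[[[0,0,0,0,0.2,-1.2,0.3],[0,0,0,0,0.2,-2.4,0.3],[0,0,0,0,0.2,-3.4,0.3],[0,0,0,0,0.2,-4.3,0.3],[0,0,0,0,0.2,-4.6,0.3],[0,0,0,0,0.2,-4.6,0.3],[0,0,0,0,0.2,-4.6,0.3],[0,0,0,0,0.2,-4.6,0.3]]]';python3 - <<'E'
from h import *
for i in range(3): snapshot("scene");print(observe()["position"],observe()["force"])
c,im=shot("wrist","w12"); np.savez("c12.npz",**c)
print(observe()["position"])
E
```

```text
t: 13.08
position: [0.5925, 0.0868, 0.1063]
tcp_rot: [0.672, 0.741, 0.0, 0.0]
force: [-0.2, -0.3, -1.4]
gripper_width: 0.0593
[0.59254025 0.08686195 0.10648004] [-0.74471889 -0.62690715 -1.67902577]
[0.59253545 0.08689213 0.10653875] [ 0.22712912 -0.39893196 -1.04156224]
[0.59245195 0.08692984 0.10651851] [ 0.69129108  0.35340311 -1.02824249]
[0.59239422 0.08694221 0.10645678]
```

View pics/w12.png

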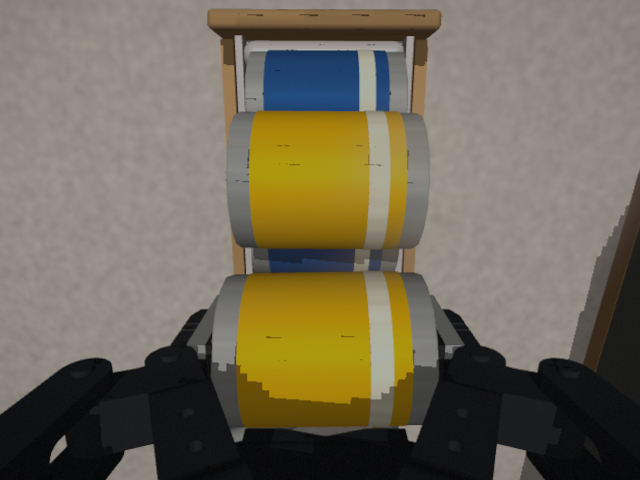

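```bash
python3 - <<'E'
from h import *
c=dict(np.load("c12.npz"));im=cv2.imread("pics/w12.png")
col=im[:,320].astype(int)
def show(a,b):print([(i,*map(int,col[i])) for i in range(a,b)])
show(109,115);show(244,251);show(269,275)
Y=ray(c,(328.5,mid(111.7,248)),.102)
H=ray(c,(325,mid(272,427.5)),.1065+.0225)
u=np.array([np.cos(.098),np.sin(.098)]);v=np.array([-u[1],u[0]])
print(Y,H,"along axis",(H-Y)[:2]@u,"along row",(H-Y)[:2]@v)
E
```

```text
[(109, 113, 67, 30), (110, 97, 70, 48), (111, 50, 91, 114), (112, 7, 103, 134), (113, 7, 107, 139), (114, 8, 109, 143)]
[(244, 10, 75, 100), (245, 11, 71, 95), (246, 7, 66, 89), (247, 9, 63, 84), (248, 16, 53, 68), (249, 52, 42, 42), (250, 60, 41, 32)]
[(269, 71, 50, 44), (270, 69, 49, 43), (271, 56, 49, 48), (272, 30, 67, 87), (273, 11, 75, 101), (274, 14, 81, 107)]
[0.58942077 0.13465365 0.102     ] [0.59294072 0.08674337 0.129     ] along axis -0.0011846372763384071 along row -0.04802479891873981
```

Spacing to the left yellow tin is 48.0 mm along the row, with the axis 1.2 mm off, so I'll lower it.

```bash
python3 -m handwheel '[[[0,0,0,0.05,-0.05,-0.8,0.3],[0,0,0,0.05,-0.05,-1.6,0.3],[0,0,0,0.05,-0.05,-2.1,0.3],[0,0,0,0.05,-0.05,-2.3,0.3],[0,0,0,0.05,-0.05,-2.4,0.3],[0,0,0,0.05,-0.05,-2.4,0.3]]]';python3 - <<'E'
from h import *
for i in range(2): print(observe()["position"],observe()["force"]);snapshot("scene")
E
```

```text
t: 13.78
position: [0.5924, 0.0863, 0.0816]
tcp_rot: [0.672, 0.741, -0.0, -0.0]
force: [-0.6, -1.0, -1.4]
gripper_width: 0.0596
[0.59237594 0.08627026 0.08155294] [-0.58182454 -0.96119002 -1.38171412]
[0.59261447 0.08625877 0.08188288] [-0.56298592  0.1802471  -1.85118045]
```

```bash
python3 -m handwheel '[[[0,0,0,0,0,-0.1,0.3],[0,0,0,0,0,-0.2,0.3],[0,0,0,0,0,-0.3,0.3],[0,0,0,0,0,-0.3,0.3]]]';python3 - <<'E'
from h import *
for i in range(2): print(observe()["position"],observe()["force"]);snapshot("scene")
E
```

```text
t: 14.22
position: [0.5929, 0.0871, 0.0799]
tcp_rot: [0.672, 0.741, 0.001, -0.0]
force: [-2.2, 1.3, 6.2]
gripper_width: 0.0596
[0.59286496 0.08708103 0.07986895] [-2.24978824  1.34433176  6.15694104]
[0.5928775  0.08705022 0.07988636] [-1.70871912  1.26432988  5.79137143]
```

Seated, so I'll release, rise and look.

```bash
python3 -m handwheel '[[[0,0,0,0,0.03,0.1,0.3],[0,0,0,0,0.03,0.1,0.72],[0,0,0,0,0.03,0.1,0.9],[0,0,0,0,0.03,0.1,1],[0,0,0,0,0.03,0.1,1],[0,0,0,0,0.03,2,1],[0,0,0,0,0.03,5,1],[0,0,0,0,0.03,9,1]]]';python3 -m handwheel '[[[0,0,0,0,-4,3,1],[0,0,0,0,-6,6,1],[0,0,0,0,-6,8,1],[0,0,0,0,-6,8,1],[0,0,0,0,-6,8,1]]]';python3 - <<'E'
from h import *
c,im=shot("wrist","w13"); np.savez("c13.npz",**c)
o=observe();print(o["position"]);q=Ro.from_quat(o["tcp_rot"]).as_matrix();print(np.degrees(np.arctan2(q[1,1],q[0,1])))
E
```

```text
t: 14.98
position: [0.5905, 0.0863, 0.1674]
tcp_rot: [0.672, 0.741, -0.003, -0.001]
force: [0.9, 0.1, -0.1]
gripper_width: 0.0855
t: 15.4
position: [0.5933, 0.0264, 0.2503]
tcp_rot: [0.672, 0.741, 0.001, 0.001]
force: [-0.5, 0.3, -0.6]
gripper_width: 0.0853
[0.59242374 0.02712524 0.24878708]
5.629141287832597
```

View pics/w13.png

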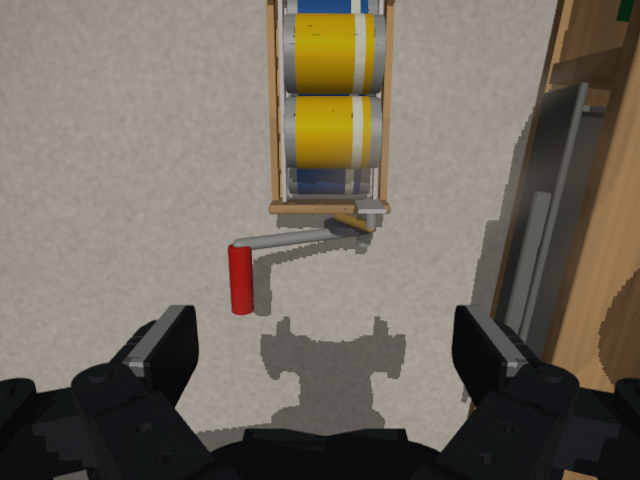

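```bash
python3 - <<'E'
from h import *
c=dict(np.load("c13.npz"));im=cv2.imread("pics/w13.png")
col=im[:,330].astype(int)
def e(a,b):
    d=np.abs(np.diff(col[a:b],axis=0)).sum(1);i=d.argmax();return a+i+1
rs=[e(8,20),e(86,97),e(93,103),e(160,174)];print(rs)
u=np.array([np.cos(.098),np.sin(.098)]);v=np.array([-u[1],u[0]])
X=[]
for r0,r1,x0,x1 in((rs[0],rs[1],283.5,385),(rs[2],rs[3],284.5,381.5)):
    P=ray(c,((x0+x1)/2,mid(r0,r1)),.102)
    m=(ray(c,(x0,(r0+r1)/2),.125)+ray(c,(x1,(r0+r1)/2),.125))/2; X.append(P);print(P,m)
print("row",(X[0]-X[1])[:2]@v,"axis",(X[0]-X[1])[:2]@u)
a,r=max(rects(im,"red",100));b=cv2.boxPoints(r)
q=sorted([((b[i]+b[(i+1)%4])/2) for i in range(4)],key=lambda p:p[1]);q=[q[0],q[-1]]
A,B=[ray(c,p,.085) for p in q];M=(A+B)/2;print("handle",A,B,M,np.linalg.norm(A-B))
pv=M[:2]+.098*u;print("pivot",pv)
E
```

```text
[np.int64(13), np.int64(96), np.int64(96), np.int64(169)]
[0.58954502 0.13398571 0.102     ] [0.58924794 0.13158722 0.125     ]
[0.59364079 0.08675848 0.102     ] [0.59305705 0.08774143 0.125     ]
row 0.04740137034048728 axis 0.0005447464732367653
handle [ 0.53231499 -0.00124656  0.085     ] [ 0.53694728 -0.05778698  0.085     ] [ 0.53463114 -0.02951677  0.085     ] 0.05672986048543291
pivot [ 0.63216092 -0.01992814]
```

```bash
python3 -m handwheel '[[[0,0,0,-2,-4,0,1],[0,0,0,-5,-5.65,-2,1],[0,0,0,-5.8,-5.65,-5,1],[0,0,0,-5.8,-5.65,-8,1],[0,0,0,-5.8,-5.65,-11,1],[0,0,0,-5.8,-5.65,-12,1],[0,0,0,-5.8,-5.65,-12,1]]]' 40;python3 - <<'E'
from h import *
for i in range(2): snapshot("top");print(observe()["position"])
c,im=shot("wrist","w14"); np.savez("c14.npz",**c)
o=observe();print(o["position"])
a,r=max(rects(im,"red",100));b=cv2.boxPoints(r)
q=sorted([((b[i]+b[(i+1)%4])/2) for i in range(4)],key=lambda p:p[1]);q=[q[0],q[-1]]
A,B=[ray(c,p,.085) for p in q];print(q,A,B,(A+B)/2)
print(proj(c,[o["position"][0],o["position"][1],.085]))
E
```

```text
t: 16.03
position: [0.5318, -0.0291, 0.1256]
tcp_rot: [0.671, 0.741, -0.003, -0.002]
force: [-0.5, 0.4, -0.1]
gripper_width: 0.0854
[ 0.53346391 -0.02943037  0.12764918]
[ 0.53478475 -0.02959269  0.12904575]
[ 0.5355168  -0.02967668  0.1298951 ]
[array([324.5, 217. ], dtype=float32), array([324.5, 329. ], dtype=float32)] [ 0.53234455 -0.00326318  0.085     ] [ 0.5378104  -0.05810173  0.085     ] [ 0.53507748 -0.03068246  0.085     ]
[325.65924455 273.13187613]
```

View pics/w14.png

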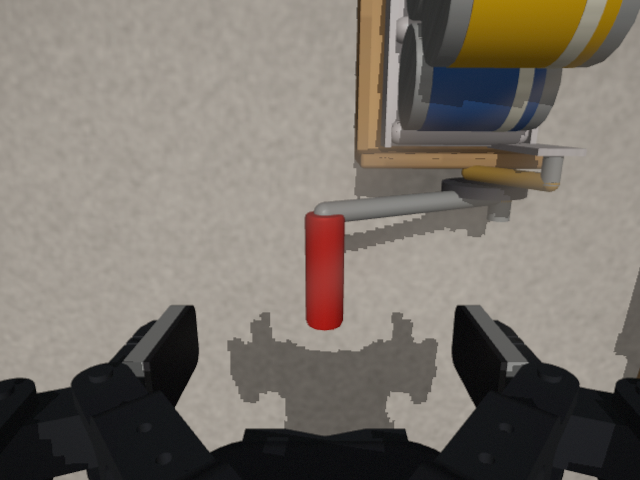

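```bash
python3 -m handwheel '[[[0,0,0,0,-0.1,-2.5,1],[0,0,0,0,-0.1,-4.8,1],[0,0,0,0,-0.1,-6,1],[0,0,0,0,-0.1,-6.1,1],[0,0,0,0,-0.1,-6.1,1],[0,0,0,0,-0.1,-6.1,0.5],[0,0,0,0,-0.1,-6.1,0.1],[0,0,0,0,-0.1,-6.1,0]]]' 40;python3 -m handwheel '[[[0,0,0,0,0,0,0],[0,0,0,0,0,0,0],[0,0,0,0,0,0,0],[0,0,0,0,0,0,0],[0,0,0,0,0,0,0]]]';python3 - <<'E'
from h import *
c,im=shot("wrist","w15")
o=observe();print(o["position"],o["force"],o["gripper_width"])
E
```

```text
t: 16.85
position: [0.5354, -0.0308, 0.0691]
tcp_rot: [0.672, 0.741, 0.001, 0.001]
force: [-0.8, 0.3, 0.9]
gripper_width: 0.0515
t: 17.27
position: [0.5346, -0.0308, 0.0683]
tcp_rot: [0.672, 0.741, 0.0, -0.0]
force: [-2.4, -0.4, 5.0]
gripper_width: 0.0166
[ 0.53455534 -0.03083127  0.06824222] [-2.11001795  0.3232412   5.59581611] 0.01708665600248515
```

View pics/w15.png

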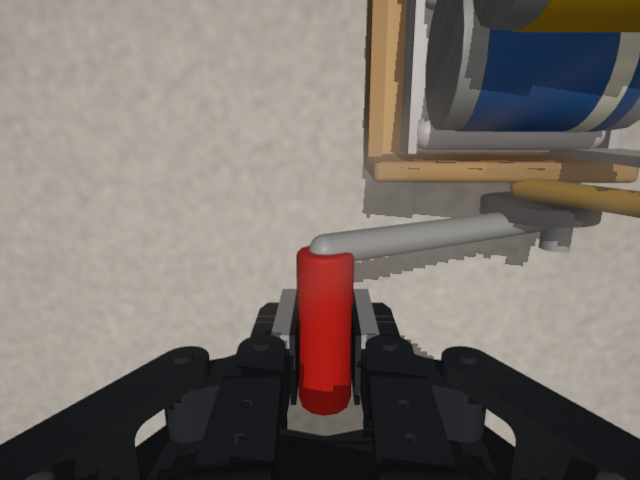

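```bash
python3 -m handwheel '[[[0,0,0,0.26,0.03,0.48,0],[0,0,0,0.55,0.05,0.95,0],[0,0,0,0.86,0.08,1.4,0],[0,0,0,1.18,0.12,1.85,0],[0,0,0,1.54,0.15,2.26,0],[0,0,0,1.9,0.19,2.67,0],[0,0,0,2.3,0.23,3.05,0],[0,0,0,2.7,0.27,3.42,0]]]' 50;python3 - <<'E'
from h import *
c,im=shot("wrist","w16")
o=observe();print(o["position"],o["force"],o["gripper_width"],o["tcp_rot"])
E
```

```text
t: 17.98
position: [0.557, -0.0287, 0.1015]
tcp_rot: [0.672, 0.741, -0.003, -0.004]
force: [-13.5, -2.3, 1.0]
gripper_width: 0.0166
[ 0.55783157 -0.02860752  0.10228593] [-14.52509895  -0.30917104   5.73186099] 0.016083389267333957 [ 0.67189013  0.7406365  -0.00293845 -0.00354737]
```

View pics/w16.png

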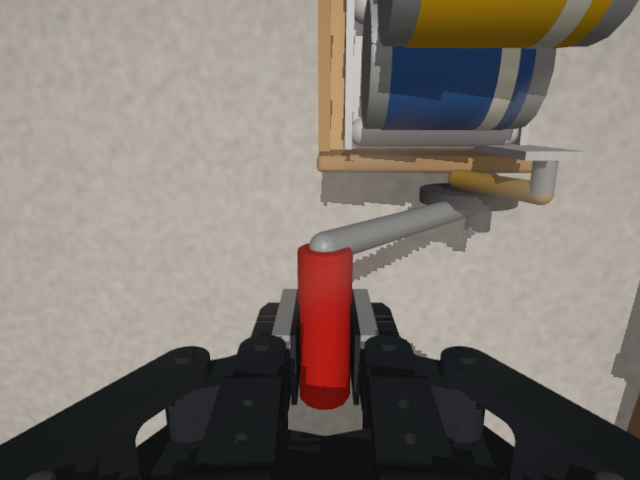

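```bash
python3 -m handwheel '[[[0,0,0,0.3,0.03,0.5,0],[0,0,0,0.75,0.07,0.85,0],[0,0,0,1.2,0.12,1.17,0],[0,0,0,1.68,0.17,1.44,0],[0,0,0,2.16,0.21,1.69,0],[0,0,0,2.66,0.26,1.92,0],[0,0,0,3.17,0.31,2.12,0],[0,0,0,3.68,0.36,2.3,0]]]' 50;python3 - <<'E'
from h import *
c,im=shot("wrist","w17");np.savez("c17.npz",**c)
o=observe();print(o["position"],o["force"],o["gripper_width"],o["tcp_rot"])
E
```

```text
t: 18.7
position: [0.5956, -0.025, 0.1268]
tcp_rot: [0.672, 0.741, -0.002, -0.003]
force: [-13.1, -2.5, 14.6]
gripper_width: 0.016
[ 0.59732524 -0.02489462  0.12736746] [-13.40969184  -1.06011786  15.29904081] 0.016207516762093012 [ 0.67188764  0.74065046 -0.00089692 -0.00175922]
```

View pics/w17.png

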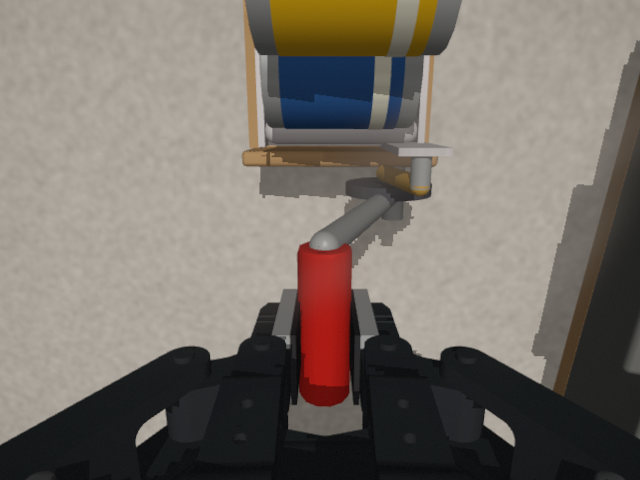

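```bash
python3 -m handwheel '[[[0,0,0,0.42,0.04,0.2,0],[0,0,0,0.85,0.08,0.36,0],[0,0,0,1.26,0.12,0.5,0],[0,0,0,1.7,0.17,0.6,0],[0,0,0,2.13,0.21,0.68,0],[0,0,0,2.57,0.25,0.72,0],[0,0,0,2.8,0.28,0.74,0],[0,0,0,3,0.3,0.75,0]]]' 50;python3 - <<'E'
from h import *
c,im=shot("wrist","w18");np.savez("c18.npz",**c)
o=observe();print(o["position"],o["force"],o["gripper_width"],o["tcp_rot"])
c,im=shot("scene","s18");cv2.imwrite("pics/z18.png",cv2.resize(im[200:360,270:430],None,fx=3.7,fy=3.7))
c,im=shot("top","t18");cv2.imwrite("pics/z19.png",cv2.resize(im[195:275,210:340],None,fx=6,fy=6))
E
```

```text
t: 19.42
position: [0.6278, -0.0219, 0.1344]
tcp_rot: [0.672, 0.741, -0.0, -0.001]
force: [-6.1, -2.1, 1.9]
gripper_width: 0.0157
[ 0.62871179 -0.02190795  0.13432066] [-5.01972219 -0.59220647  4.85815974] 0.015968030685849025 [ 6.71815078e-01  7.40718902e-01  3.03687582e-05 -9.55003639e-05]
```

View pics/w18.png

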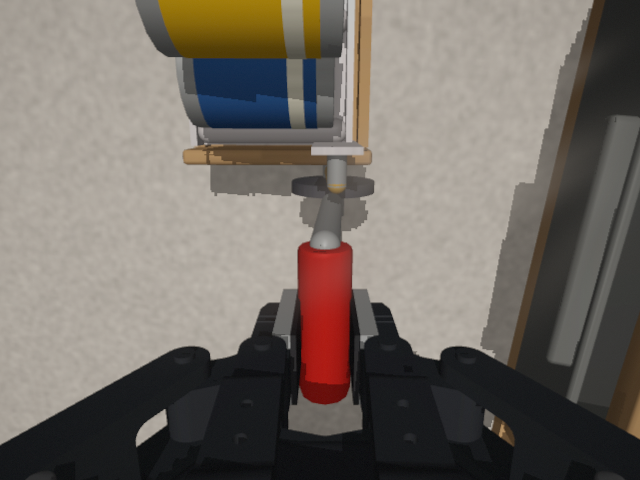

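View pics/z18.png

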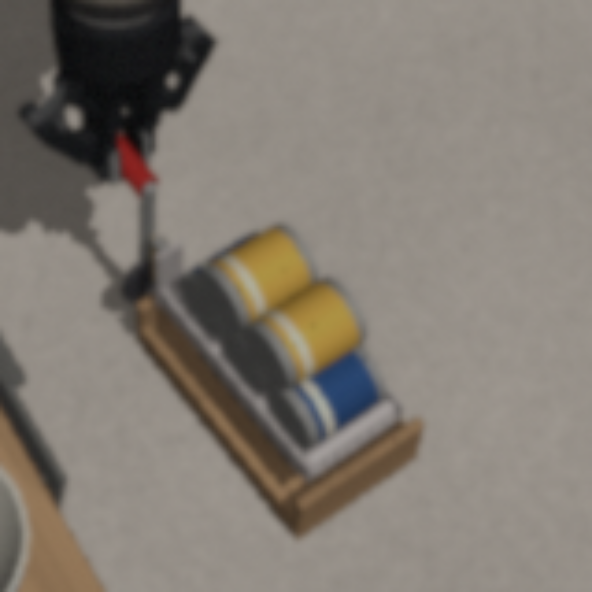

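View pics/z19.png

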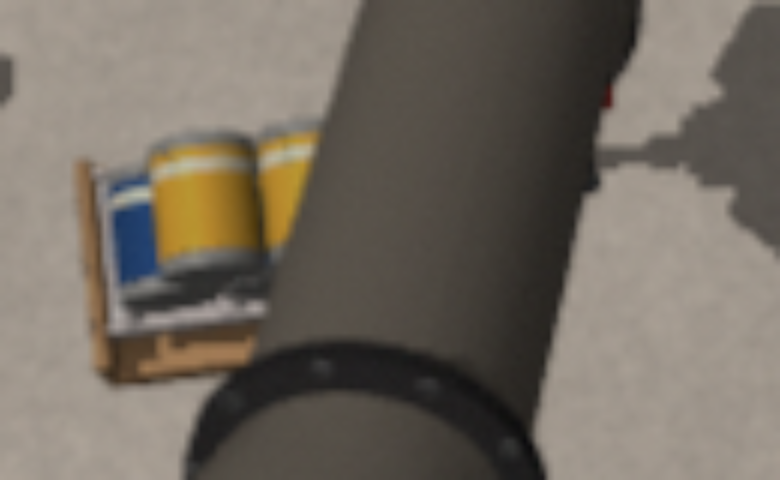

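```bash
python3 - <<'E'
from h import *
c=dict(np.load("c18.npz"))
u=np.array([np.cos(.098),np.sin(.098)])
for n,px in(("disc centre",((292+374)/2,186)),):
    for z in (.035,.04): print(n,ray(c,px,z)[:2]@u)
print("knob",ray(c,(326,240),.145)[:2]@u)
for i in range(3):
    snapshot("wrist");o=observe();print("tcp",o["position"],o["position"][:2]@u,o["force"])
print("pivot est",np.array([.6322,-.0199])@u)
im=cv2.imread("pics/w18.png");cv2.imwrite("pics/z20.png",cv2.resize(im[130:260,280:400],None,fx=5,fy=4.6))
E
```

```text
disc centre 0.627518331070905
disc centre 0.6274317855553523
knob 0.6234695427918028
tcp [ 0.6286901  -0.02188128  0.13430411] 0.6235326072554556 [-6.50682162  0.33494577  4.83906232]
tcp [ 0.62870748 -0.02190926  0.13433464] 0.6235471737455905 [-6.56811866 -1.70808094  4.62640607]
tcp [ 0.62871607 -0.02187887  0.1343175 ] 0.6235586924182014 [-5.42058919 -1.00080484  5.01014858]
pivot est 0.62721952461525
```

View pics/z20.png

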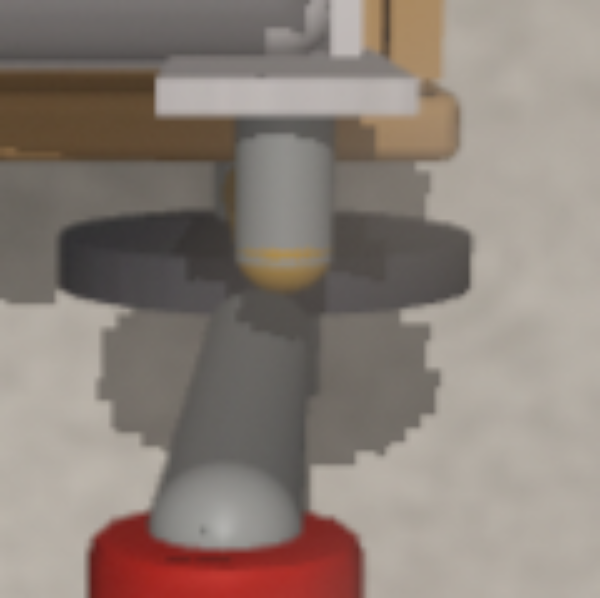

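```bash
python3 -m handwheel '[[[0,0,0,0.15,0.02,0,0],[0,0,0,0.3,0.03,0.05,0],[0,0,0,0.4,0.04,0.1,0],[0,0,0,0.4,0.04,0.1,0],[0,0,0,0.4,0.04,0.1,0],[0,0,0,0.4,0.04,0.1,0],[0,0,0,0.4,0.04,0.1,0],[0,0,0,0.4,0.04,0.1,0]]]' 50;python3 - <<'E'
from h import *
u=np.array([np.cos(.098),np.sin(.098)])
c,im=shot("wrist","w21")
o=observe();print(o["position"],o["position"][:2]@u,o["force"],o["gripper_width"])
c,s=shot("scene","s21");s=s[:,:]
cv2.imwrite("pics/z21.png",np.hstack([cv2.resize(s[200:360,270:430],(400,400)),cv2.resize(im[0:260,150:410],(400,400))]))
E
```

```text
t: 20.38
position: [0.6311, -0.0217, 0.1344]
tcp_rot: [0.672, 0.741, -0.001, -0.001]
force: [-7.6, -1.1, 2.7]
gripper_width: 0.0161
[ 0.63107284 -0.0216489   0.13438626] 0.6259266567611584 [-8.1704577  -1.26901369  3.24164411] 0.016134357929709953
```

View pics/z21.png

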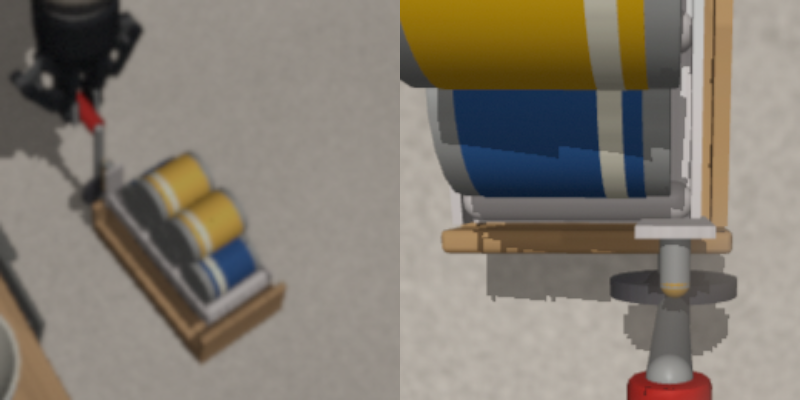

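View pics/s21.png

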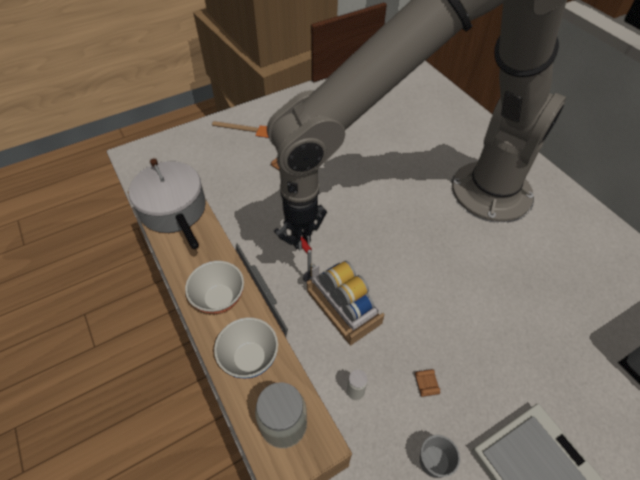

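```bash
python3 -c "
from plant import *
close_job();print(observe()['t'],observe()['force'],observe()['gripper_width'])"
```

```text
the job is handed in; nothing more can be done
the job is handed in; nothing more can be done
```

I saddled both yellow tins in the two gaps with the tray down, and swung the red lever up. I handed the job in at about 20.5 s of the 64 s, with the gripper still holding the lever at 50 N. `close_job()` gives no verdict, so what follows is from my own checks.

- **Tins, tray down:** The wrist image put the two yellow tins 47.4 mm apart along the row (48 mm nominal). Their ends were within about 1 mm of being in line and parallel to the caddy. I did not re-measure them in millimetres after the lift, but the scene and wrist pictures show the pyramid whole with the tray up.
- **Lever:** The grip is about 1.3 mm short of the point above the pivot, which is about 0.01 rad off the highest lift. Two separate estimates of the pivot agreed within 0.3 mm. The lever pushes back on the gripper with about 8 N.
- **Bystanders:** The shaker and the cup stand where they were in the last scene picture. Only part of the spatula shows past the arm, and that part has not moved.
- **Disagreements on the way:**
  - My first estimate of the row was 3–4 mm off because the arm was still swaying when I took the picture; I corrected it from closer views.
  - During the swing the fingers slipped about 4 mm up the handle, with up to about 20 N of force on the wrist. I adjusted the path and the force eased.

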